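# Clear used sample bottles into the safety-capped waste tub

## Robot

A 7-joint arm with a two-finger parallel gripper is mounted at the origin on the work surface. World frame = base frame: x ahead of the robot, y to its left, z up, the work surface at z = 0. Lengths are in m, angles in rad, forces in N, time in s.
With the tool pointing down it reaches from about 0.35 to 0.9 m from the base axis. Payload 7.2 kg.
Tool frame: the origin (TCP) lies midway between the tips of the shut fingers; the grasp point (between the pads) lies 19 mm behind it; x points along the fingers, y is the direction in which the jaws open and shut, and the axes are right-handed (so a half turn about x gives the same grasp; the last joint's range is limited). The gripper opens to 88 mm and grips with 3 to 60 N. Pads are 20 mm wide; open, the fingers measure 115 mm over their backs; the gripper's body (75 mm by 178 mm) begins 61 mm behind the grasp point.
Start: joints at [-1.342, 0.411, -0.013, 1.596, 0.006, 1.134, -0.082], TCP at [0.183, 0.598, 0.223] pointing down, gripper open.
Joint ranges: [-2.95, 2.95], [-0.29, 1.99], [-1.47, 1.44], [0.14, 2.54], [-1.03, 4.17], [0.13, 1.85], [-2.86, 2.86]. Speed limits (rad/s): [2.39, 2.39, 3.01, 3.01, 3.14, 3.14, 3.14].

## Interface

Orientations are given as a rotation vector (axis times angle).
In Python, from bench import arm gives the robot as it stands.
- The arm moves only by the shell command python3 -m handwheel 'ROWS' [FORCE]. ROWS is JSON, a list of rows, each an object with "slide": the shift along the tool's x, y, z in m, a list of three; "roll": the turn about the tool's x in degrees; "hand": the closure, from -1 (fully open) to 1 (shut). In form: [{"slide": [x, y, z], "roll": roll, "hand": hand}, ...]. A call has 1 to 10 rows; each row is the pose to reach, as a shift and turn from the pose measured when the call began, along the tool's axes at that moment; what a row does not reach only later rows make up. A row lasts 1/10 s, in which the tool goes at most 50 mm and 8.59 degrees, less where a joint would pass 70% of its speed; a pose out of reach is approached as far as the arm can. A call with a gripper value outside its range is refused whole. The fingers move at their own pace and stop on an object; FORCE is the grip in N (left out, the last holds). Time passes only in rows, so rows that repeat a pose let the fingers close. It gives the time, the measured TCP pose, the force and the opening at its end, in the units of the state.
- arm.sense(): the state, without advancing time (a new reading comes with each control period).
- arm.get_image(name): name is "scene" or "top"; returns (picture, depth): 480x640x3 uint8, red, green, blue; 480x640 float32, m along the optical axis (not along the pixel's ray), 0 where there is no reading.
- arm.camera_model(name): a dict with "vertical_fov" (degrees; the focal length in pixels is half the picture's height over the tangent of half this angle, whatever the lens; pixels are square), "cx", "cy" (the principal point, pixels), "world_from_camera" (4x4, takes a point from camera to world coordinates). Camera axes: x right, y down, z forward; pixel columns grow to the right and rows downward; lengths in m; the calibration is good to about 2 mm. A picture is of the moment at which its call begins. camera_model takes no time and is no camera call.
- arm.close_job(): hands the job in, once; it reports no verdict.
The state is a dict: "clock": time; "joint_positions": joint angles; "qvel": joint speeds; "effort": joint torques, N m; "position": TCP position; "orientation": TCP orientation; "force": force on the tool from outside, world axes, zero at the start; "ft_torque": the same for the moment, N m; "grip_width": opening from 0.0 (shut) to 1.0 (fully open).
Only numpy, scipy, OpenCV 4.12 (cv2) and the standard library are available. Lean on these libraries where they do the work, as an engineer would, in place of code of your own. Each camera call takes 0.05 s, during which the arm holds its last target.

## Task

Clear away the used sample bottles: press down and turn the safety cap to free it, lift it off the waste tub and stand it on the bench, tip the tray over the tub's mouth so that its bottles go in, put every other sample bottle lying about into the tub too, and set the empty tray back level on the bench. Then close the tub: press the cap down and turn it until it is locked under its brackets again. Leave the reagent bottle, beaker and tube rack where they are.

Things in the scene. Friction and masses are not known exactly. Their poses are not given: they have to be found in the camera images.
- tub: white round solid-waste tub, fixed to the bench: outside 120 mm across, straight 7 mm wall, inside 106 mm across, rim 140 mm above the bench, inner floor 6 mm above it. Origin: on its axis at bench level, z up. A grey hook bracket stands at the rim on its +x side and another on its -x side; each holds down one ear of the cap
- tub_mouth (a point): centre of the tub's mouth, at rim height
- bracket (a point): top of the tub's +x bracket (the -x one is the same, half a turn round). It covers 60 to 88 mm from the axis, 25 mm to either side of the tub's x axis, and reaches 31 mm above the rim. Ears enter under its roof from its anticlockwise side (seen from above), below a tooth that hangs to 16 mm above the rim; its clockwise side is a dead stop
- ring (a joint): the black sprung sealing ring on the tub's rim (106 to 117 mm across), on which the cap rests; metres pressed down: 0 = up, its top 12 mm above the rim; 0.012 = fully down, level with the rim. It pushes back with 7 N at rest and 16 N fully down
- cap: grey push-and-turn safety cap, 60 mm tall, 400 g: a tapered round plug (97 mm across, 84 mm at its foot, 22 mm tall) under a disc 118 mm across, 6 mm thick, with a grip knob on top. Origin: centre of the plug's foot; z up. Locked, its x axis lies along the tub's (either way round, 3 degrees of play) and its origin is 130 mm above the bench. It can stand on the bench on its plug
- cap_grip (a point): middle of the cap's round ribbed grip knob, 46 mm across, 28 to 60 mm above the cap's origin; grip it firmly, it slips round otherwise. To free the cap press it more than 8 mm down (13 N; it bottoms at 12 mm, 16 N), keep it down and turn it anticlockwise seen from above: its ears are clear of the brackets after 33 degrees (60 is comfortable); then it lifts off
- cap_ear (a point): tip of the cap's +x ear, 76 mm from its axis (the -x ear is the same); ears are 20 mm wide, 12 mm thick, 22 to 34 mm above the cap's origin. To close: lower the cap on the tub with its ears 35 to 145 degrees anticlockwise of the brackets, press it fully down, turn it clockwise to the stop, let it rise
- tray: aluminium pouring tray holding some of the bottles, 300 g: 72 mm wide, walls 36 mm high, open in front. The flat floor, 4 mm thick, runs from 60 mm behind to 30 mm ahead of the origin, then a 15 degree ramp rises to the front edge. Origin: underside, on the middle line; x points ahead to the pouring edge, z up. The bottles slide out when it is tipped 50 to 60 degrees, front down
- tray_fin (a point): top middle of the tray's handle, a grey upright fin behind it, 12 mm thick (across tray y), 59 to 111 mm behind the tray's origin and 18 to 64 mm above its underside; axes as the tray's
- tray_lip (a point): the middle of the tray's pouring edge, 80 mm ahead of the tray's origin and 15 mm up; axes as the tray's
- reagent: bystander: amber reagent bottle, 66 mm across, 130 mm tall; origin at the centre of its underside
- beaker: bystander: glass beaker 72 mm across, 90 mm tall; origin at the centre of its underside
- tube_rack: bystander: white tube rack 70 x 180 x 56 mm with test tubes to 91 mm; origin at the centre of its underside
- bottle1: a small used white square sample bottle, closed: body 26 x 26 mm and 32 mm tall with a black round cap 20 mm across on top, 44 mm tall in all, 30 g. Origin: centre of its underside; z points to its cap, x and y square to its flat sides. It starts in the tray, if present
- bottle2: a small used white square sample bottle, closed: body 26 x 26 mm and 32 mm tall with a black round cap 20 mm across on top, 44 mm tall in all, 30 g. Origin: centre of its underside; z points to its cap, x and y square to its flat sides. It starts in the tray, if present
- bottle3: a small used white square sample bottle, closed: body 26 x 26 mm and 32 mm tall with a black round cap 20 mm across on top, 44 mm tall in all, 30 g. Origin: centre of its underside; z points to its cap, x and y square to its flat sides. It starts in the tray, if present
- bottle4: a small used white square sample bottle, closed: body 26 x 26 mm and 32 mm tall with a black round cap 20 mm across on top, 44 mm tall in all, 30 g. Origin: centre of its underside; z points to its cap, x and y square to its flat sides. It starts in the tray, if present
- bottle5: a small used white square sample bottle, closed: body 26 x 26 mm and 32 mm tall with a black round cap 20 mm across on top, 44 mm tall in all, 30 g. Origin: centre of its underside; z points to its cap, x and y square to its flat sides. It starts standing on the bench, if present
- bottle6: a small used white square sample bottle, closed: body 26 x 26 mm and 32 mm tall with a black round cap 20 mm across on top, 44 mm tall in all, 30 g. Origin: centre of its underside; z points to its cap, x and y square to its flat sides. It starts standing on the bench, if present
- bottle7: a small used white square sample bottle, closed: body 26 x 26 mm and 32 mm tall with a black round cap 20 mm across on top, 44 mm tall in all, 30 g. Origin: centre of its underside; z points to its cap, x and y square to its flat sides. It starts standing on the bench, if present
- bottle8: a small used white square sample bottle, closed: body 26 x 26 mm and 32 mm tall with a black round cap 20 mm across on top, 44 mm tall in all, 30 g. Origin: centre of its underside; z points to its cap, x and y square to its flat sides. It starts standing on the bench, if present

How it is judged:
On the way, in this order (a step that is already met when the one before it is completed fails the run):
1. the cap has been freed and stands on the bench away from the tub (horizontal distance between cap and tub above 0.13 m and height (world z) of cap below 0.012 m and angle between cap's own z axis and vertical below 0.1 rad), for 0.2 s.
2. the tray is tipped over the tub's mouth (angle between tray's own z axis and vertical above 0.5 rad and horizontal distance between tray_lip and tub below 0.1 m and height (world z) of tray_lip above 0.12 m), for 0.2 s.
At the end, for the whole second after the job is handed in: every sample bottle present lies inside the tub (within 62 mm of its axis, below the rim); the cap sits level on the tub, locked under both brackets (within 0.13 rad of the tub's x axis, within 8 mm of its axis, origin 125 to 134 mm up); the tray stands level on the bench; all at rest (horizontal distance between each of bottle1, bottle2, bottle3, bottle4, bottle5, bottle6, bottle7, bottle8 and tub below 0.062 m and height (world z) of each of bottle1, bottle2, bottle3, bottle4, bottle5, bottle6, bottle7, bottle8 below 0.135 m and linear speed of each of bottle1, bottle2, bottle3, bottle4, bottle5, bottle6, bottle7, bottle8 below 0.05 m/s and angle between the x axis of cap and the x axis of tub, either way round below 0.13 rad and horizontal distance between cap and tub below 0.008 m and angle between cap's own z axis and vertical below 0.06 rad and z of cap in the frame of tub between 0.125 and 0.134 m and height (world z) of tray below 0.012 m and angle between tray's own z axis and vertical below 0.1 rad and linear speed of tray below 0.03 m/s); the robot touches nothing.
It fails at once if the reagent is knocked over or pushed more than 3 cm (distance of reagent from where it was at the start of the episode above 0.03 m or angle between reagent's own z axis and vertical above 0.4 rad).
It fails at once if the beaker is knocked over or pushed more than 3 cm (distance of beaker from where it was at the start of the episode above 0.03 m or angle between beaker's own z axis and vertical above 0.4 rad).
It fails at once if the tube_rack is knocked over or pushed more than 3 cm (distance of tube_rack from where it was at the start of the episode above 0.03 m or angle between tube_rack's own z axis and vertical above 0.4 rad).
Of bottle1, bottle2, bottle3, bottle4 only 2 to 4 are there at a start; the rules pass over those that are not, and their reading is None.
Of bottle5, bottle6, bottle7, bottle8 only 2 to 4 are there at a start; the rules pass over those that are not, and their reading is None.
At some moment in a run one of bottle5, bottle6, bottle7, bottle8 may be knocked a few centimetres aside while the robot is not near it.
It also fails if it takes over 200 s, if anything falls off the work surface, if the arm or the gripper's body presses on something with over 40 N, if the wrist force passes 120 N, or if a joint passes its speed limit or range.

## Working session

There is one attempt and no reset: what is moved stays moved. The work goes in short steps, Python scripts to look and compute and a shell command to move; the robot and the scene stay as the last step left them, time stands still between calls to the robot, and variables do not carry over. Pictures are saved under pics/ and viewed, and the job is handed in when it is done.

```bash
ls -la; mkdir -p pics; python3 - <<'E'
from bench import arm
import cv2
s=arm.sense(); print(s)
for n in("scene","top"):
    im,d=arm.get_image(n); cv2.imwrite(f"pics/{n}0.png",im[:,:,::-1])
    import numpy as np; np.savez(f"/tmp/{n}0.npz",im=im,d=d)
    print(n,arm.camera_model(n))
E
```

```text
total 12
drwxr-xr-x  3 agent agent 4096 Dec  7 01:13 .
drwxr-xr-x 23 root  root  4096 Dec  7 01:13 ..
drwxr-xr-x  2 agent agent 4096 Dec  7 01:13 pics
{'clock': 0.0, 'joint_positions': array([-1.34219283,  0.41186388, -0.01273055,  1.59699667,  0.0056197 ,
        1.13429567, -0.08221001]), 'qvel': array([-2.00415585e-03, -2.22783474e-04, -1.15999185e-03,  1.13927505e-03,
        1.15632540e-03, -3.54167724e-07, -3.70108271e-04]), 'effort': array([-8.11602440e-04, -5.87934673e+01,  6.41196705e-01, -2.91091347e+01,
       -5.39120939e-02,  1.79760304e-02,  1.49580424e-04]), 'position': array([0.18268442, 0.59720303, 0.22185081]), 'orientation': array([ 0.23172603,  1.55832505, -0.2341271 ]), 'force': array([1.06775166, 0.14239472, 0.02408984]), 'ft_torque': array([ 0.01191123, -0.00978531,  0.02682124]), 'grip_width': 0.9969006889192424}
scene {'vertical_fov': 56.97749404222232, 'cx': 320.10732545708356, 'cy': 244.67961360267267, 'world_from_camera': array([[-0.66785577,  0.53153588, -0.52099738,  1.06165504],
       [ 0.74405653,  0.45924155, -0.4852598 ,  0.40665193],
       [-0.01866935, -0.71173506, -0.70219987,  0.76299185],
       [ 0.        ,  0.        ,  0.        ,  1.        ]])}
top {'vertical_fov': 46.63872922891129, 'cx': 324.3231429720688, 'cy': 242.63971870136288, 'world_from_camera': array([[-0.02858392, -0.99550665,  0.09027439,  0.50331244],
       [-0.99912721,  0.03120586,  0.02776728, -0.03723892],
       [-0.0304596 , -0.0894019 , -0.99552976,  1.27337349],
       [ 0.        ,  0.        ,  0.        ,  1.        ]])}
```

View pics/scene0.png

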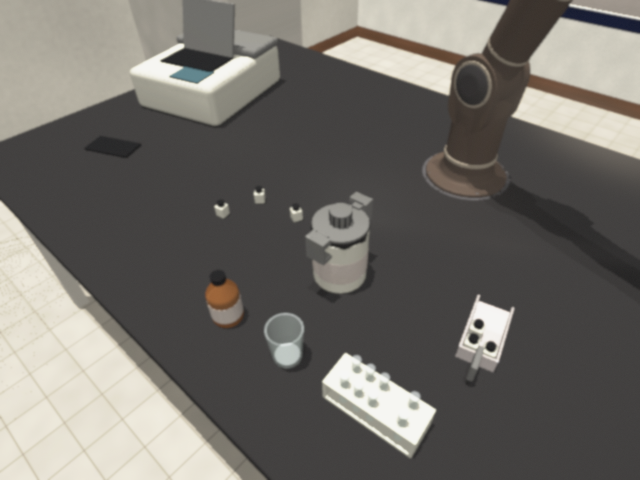

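View pics/top0.png

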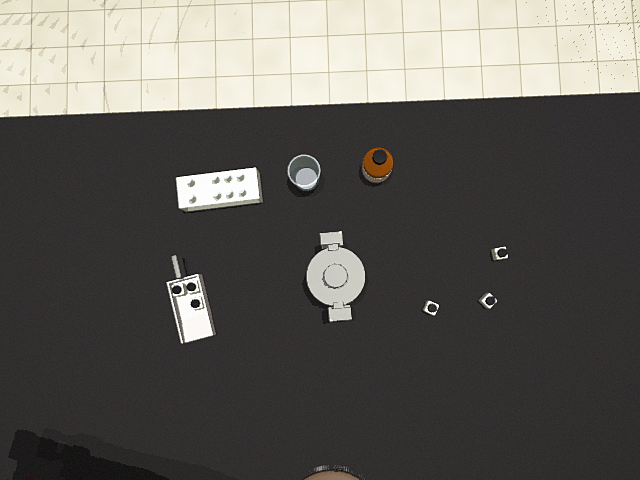

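Top view: tub at (336,276) with its brackets above and below it. The tray is at (190,305), with its fin at (177,266) and 3 bottles in it. Three bottles stand on the bench at (431,308), (488,300) and (501,253). The rack, beaker and reagent are in the far row. Next I'll check the depth and lens for consistency.

```bash
cat > h.py <<'E'
import numpy as np, cv2
from bench import arm
from scipy.spatial.transform import Rotation as R
def K(n):
    m=arm.camera_model(n); f=240/np.tan(np.radians(m["vertical_fov"])/2); return f,m["cx"],m["cy"],m["world_from_camera"]
def cloud(n,d):
    f,cx,cy,T=K(n); v,u=np.mgrid[0:480,0:640]
    P=np.stack([(u-cx)/f*d,(v-cy)/f*d,d],-1)
    return P@T[:3,:3].T+T[:3,3]
def proj(n,p):
    f,cx,cy,T=K(n); q=(np.asarray(p)-T[:3,3])@T[:3,:3]; return np.stack([q[...,0]/q[...,2]*f+cx,q[...,1]/q[...,2]*f+cy],-1)
def ray(n,uv,z):
    f,cx,cy,T=K(n); r=T[:3,:3]@np.array([(uv[0]-cx)/f,(uv[1]-cy)/f,1]); return T[:3,3]+r*(z-T[2,3])/r[2]
def grab(n,name=None):
    im,d=arm.get_image(n)
    if name: cv2.imwrite(f"pics/{name}.png",im[:,:,::-1])
    return im,d
def goal(p,rv=None):
    "shift in tool axes from the measured pose to world TCP p"
    s=arm.sense(); M=R.from_rotvec(s["orientation"]).as_matrix(); return M.T@(np.asarray(p)-s["position"])
E
python3 - <<'E'
from h import *
for n in("top","scene"):
    z=np.load(f"/tmp/{n}0.npz"); P=cloud(n,z["d"])
    print(n,"f",K(n)[0])
    for v in range(20,480,60): print(v,[tuple(np.round(P[v,u],3)) for u in range(20,640,120)])
z=np.load("/tmp/top0.npz"); P=cloud("top",z["d"]); im=z["im"]
for c in[(336,275),(336,290),(331,239),(340,314),(431,308),(503,253),(489,300),(177,289),(191,287),(196,303),(176,266),(379,157),(195,330)]:
    print(c,np.round(P[c[1],c[0]],4))
M=R.from_rotvec(arm.sense()["orientation"]).as_matrix(); print(M)
E
```

```text
top f 556.755724492481
20 [(np.float64(1.582), np.float64(1.164), np.float64(-0.745)), (np.float64(1.559), np.float64(0.696), np.float64(-0.74)), (np.float64(1.545), np.float64(0.24), np.float64(-0.752)), (np.float64(1.519), np.float64(-0.214), np.float64(-0.741)), (np.float64(1.508), np.float64(-0.666), np.float64(-0.758)), (np.float64(1.481), np.float64(-1.102), np.float64(-0.743))]
80 [(np.float64(1.346), np.float64(1.163), np.float64(-0.751)), (np.float64(1.33), np.float64(0.702), np.float64(-0.757)), (np.float64(1.308), np.float64(0.243), np.float64(-0.748)), (np.float64(1.29), np.float64(-0.206), np.float64(-0.75)), (np.float64(1.272), np.float64(-0.65), np.float64(-0.749)), (np.float64(1.255), np.float64(-1.09), np.float64(-0.753))]
140 [(np.float64(0.885), np.float64(0.711), np.float64(0.005)), (np.float64(0.875), np.float64(0.425), np.float64(0.003)), (np.float64(0.866), np.float64(0.142), np.float64(-0.002)), (np.float64(0.855), np.float64(-0.138), np.float64(-0.003)), (np.float64(0.844), np.float64(-0.414), np.float64(0.003)), (np.float64(0.834), np.float64(-0.687), np.flo
[... 4655 characters left out ...]
), np.float64(0.003)), (np.float64(0.514), np.float64(0.571), np.float64(-0.0))]
(336, 275) [ 0.5377 -0.0279  0.1905]
(336, 290) [ 0.5089 -0.0267  0.156 ]
(331, 239) [ 0.6099 -0.02    0.1735]
(340, 314) [ 0.4617 -0.0333  0.1735]
(431, 308) [ 0.4643 -0.2318  0.0428]
(503, 253) [ 0.58   -0.3955  0.039 ]
(489, 300) [ 0.4782 -0.3576  0.0455]
(177, 289) [0.5218 0.3269 0.0444]
(191, 287) [0.5252 0.2944 0.0485]
(196, 303) [0.4897 0.2836 0.0485]
(176, 266) [0.5718 0.323  0.0642]
(379, 157) [ 0.7829 -0.1246  0.1289]
(195, 330) [0.4288 0.2955 0.0133]
[[-3.23077938e-04  2.92442032e-01  9.56283197e-01]
 [-1.41437098e-03  9.56282157e-01 -2.92442191e-01]
 [-9.99998948e-01 -1.44702083e-03  1.04667856e-04]]
```

```bash
python3 - <<'E'
import cv2
im=cv2.imread("pics/top0.png")
a=cv2.resize(im[220:340,270:400],None,fx=4,fy=4,interpolation=cv2.INTER_CUBIC)
cv2.imwrite("pics/tubz.png",a)
b=cv2.resize(im[245:355,140:240],None,fx=5,fy=5,interpolation=cv2.INTER_CUBIC)
cv2.imwrite("pics/trayz.png",b)
im=cv2.imread("pics/scene0.png")
b=cv2.resize(im[170:300,280:400],None,fx=4,fy=4,interpolation=cv2.INTER_CUBIC)
cv2.imwrite("pics/tubs.png",b)
E
```

```text
(no output)
```

View pics/tubz.png

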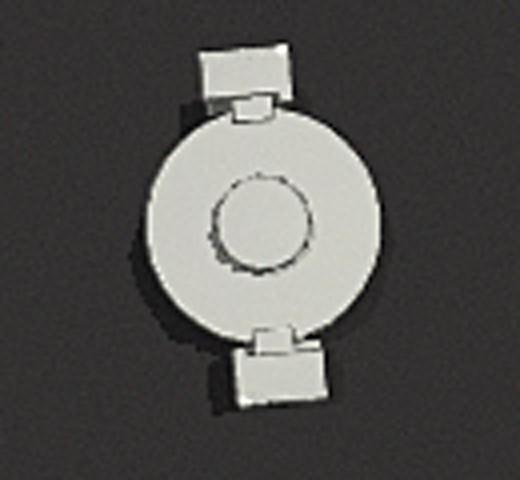

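View pics/trayz.png

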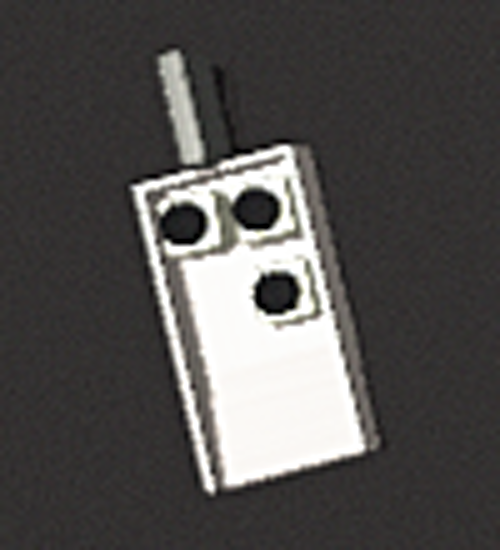

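View pics/tubs.png

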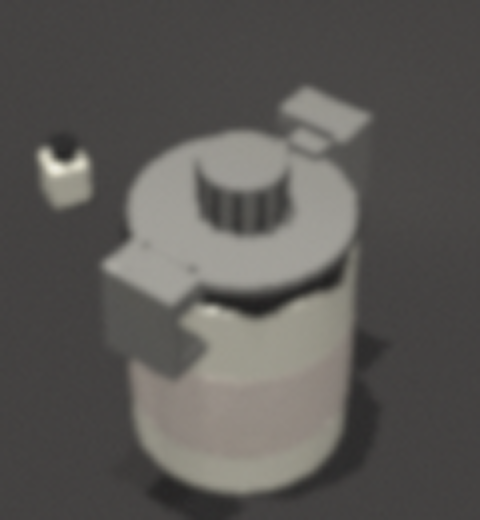

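Depth agrees with the bench to a few mm, and the cap top comes out at 0.190 as expected. Next: precise fits of the tub, tray and bottles from both cameras.

```bash
cat >> h.py <<'E'
def sel(P,lo,hi,zl,zh):
    m=(P[...,0]>lo[0])&(P[...,0]<hi[0])&(P[...,1]>lo[1])&(P[...,1]<hi[1])&(P[...,2]>zl)&(P[...,2]<zh); return P[m]
E
python3 - <<'E'
from h import *
C={n:cloud(n,np.load(f"/tmp/{n}0.npz")["d"]) for n in("top","scene")}
for n,P in C.items():
    print(n)
    for nm,lo,hi,zl,zh in[("knob",(.45,-.1),(.62,.05),.182,.2),("disc",(.45,-.1),(.62,.05),.150,.162),
       ("br+",(.58,-.1),(.66,.05),.168,.178),("br-",(.42,-.1),(.49,.05),.168,.178),
       ("b1",(.44,-.26),(.49,-.2),.038,.05),("b2",(.44,-.39),(.51,-.32),.038,.05),("b3",(.54,-.43),(.61,-.36),.038,.05),
       ("fin",(.53,.25),(.65,.4),.058,.07),("reag",(.7,-.2),(.85,-.05),.11,.14),("beak",(.7,-.03),(.85,.12),.08,.1),("rack",(.65,.12),(.85,.4),.05,.06)]:
        q=sel(P,lo,hi,zl,zh)
        if len(q)<5: print(nm,len(q)); continue
        (cx,cy),(w,h),a=cv2.minAreaRect((q[:,:2]*1000).astype(np.float32))
        print(nm,len(q),"mean",np.round(q.mean(0),4),"rect c",np.round([cx,cy],1),"wh",round(w,1),round(h,1),"ang",round(a,1))
# white-tray outline by color in top
z=np.load("/tmp/top0.npz"); P=C["top"]
q=sel(P,(.38,.22),(.56,.36),.005,.042); print("tray z range",np.percentile(q,[1,50,99],axis=0).round(4))
q=sel(P,(.38,.22),(.56,.36),.030,.04); print(cv2.minAreaRect((q[:,:2]*1000).astype(np.float32)),len(q))
q=sel(P,(.38,.22),(.56,.36),.006,.04); print(cv2.minAreaRect((q[:,:2]*1000).astype(np.float32)),len(q))
E
```

```text
top
knob 437 mean [ 0.5374 -0.0265  0.19  ] rect c [537.5 -26.7] wh 45.6 44.3 ang 16.6
disc 2199 mean [ 0.5373 -0.0267  0.1581] rect c [538.6 -26.7] wh 118.0 119.9 ang 66.5
br+ 264 mean [ 0.6125 -0.0206  0.1713] rect c [608.5 -20.5] wh 33.2 43.5 ang 3.8
br- 263 mean [ 0.462  -0.0324  0.1713] rect c [462.6 -33.3] wh 43.3 25.5 ang 88.4
b1 65 mean [ 0.4655 -0.2342  0.0443] rect c [ 465.4 -234.4] wh 18.3 19.1 ang 26.8
b2 68 mean [ 0.4778 -0.3613  0.0443] rect c [ 477.8 -361.7] wh 18.2 18.8 ang 61.3
b3 70 mean [ 0.582  -0.3931  0.0431] rect c [ 581.8 -391.8] wh 18.3 24.1 ang 6.9
fin 130 mean [0.5712 0.3224 0.0635] rect c [571.5 322.9] wh 51.4 12.3 ang 12.3
reag 187 mean [ 0.7834 -0.1255  0.1289] rect c [ 784.9 -125.6] wh 27.4 29.9 ang 87.9
beak 234 mean [0.7717 0.037  0.0887] rect c [769.6  35.5] wh 70.4 70.1 ang 1.5
rack 1823 mean [0.7433 0.2316 0.056 ] rect c [745.  231.9] wh 71.8 181.5 ang 5.0
scene
knob 337 mean [ 0.5387 -0.0218  0.1899] rect c [536.3 -24.4] wh 46.0 46.1 ang 41.0
disc 1347 mean [ 0.5424 -0.0134  0.1585] rect c [527.4 -17.1] wh 123.9 142.3 ang 62.1
br+ 226 mean [ 0.611
[... 306 characters left out ...]
3 43 mean [ 0.5801 -0.3899  0.0438] rect c [ 578.6 -391.1] wh 22.8 18.4 ang 50.9
fin 180 mean [0.5724 0.3256 0.0638] rect c [570.3 325.2] wh 51.0 11.6 ang 13.5
reag 246 mean [ 0.7852 -0.1197  0.1265] rect c [ 783.5 -123.2] wh 28.8 30.6 ang 2.6
beak 446 mean [0.7673 0.0373 0.0877] rect c [767.6  38.1] wh 70.6 70.4 ang 63.7
rack 3256 mean [0.7465 0.2433 0.0568] rect c [743.  232.9] wh 71.9 180.6 ang 5.1
tray z range [[0.4045 0.246  0.0052]
 [0.4691 0.2993 0.0167]
 [0.5541 0.3489 0.0407]]
((483.8230285644531, 302.5558776855469), (148.10520935058594, 74.03480529785156), 13.2437744140625) 486
((470.3100280761719, 286.8015441894531), (130.9727020263672, 177.98870849609375), 89.25294494628906) 1529
```

```bash
python3 -c "
from h import *
print(goal([.537,-.0255,.26]).round(3))"
```

```text
[-0.037 -0.492  0.521]
```

```bash
python3 -m handwheel '[{"slide":[-0.037,-0.032,0.034],"roll":4,"hand":-1},{"slide":[-0.037,-0.066,0.07],"roll":10,"hand":-1},{"slide":[-0.037,-0.099,0.105],"roll":16,"hand":-1},{"slide":[-0.037,-0.132,0.14],"roll":22,"hand":-1},{"slide":[-0.037,-0.165,0.175],"roll":28,"hand":-1},{"slide":[-0.037,-0.198,0.21],"roll":28,"hand":-1},{"slide":[-0.037,-0.231,0.245],"roll":28,"hand":-1},{"slide":[-0.037,-0.264,0.28],"roll":28,"hand":-1},{"slide":[-0.037,-0.297,0.315],"roll":28,"hand":-1},{"slide":[-0.037,-0.33,0.35],"roll":28,"hand":-1}]' 60
python3 -c "
from h import *
print(goal([.537,-.0255,.26]).round(3))
s=arm.sense();print(s['joint_positions'].round(2));M=R.from_rotvec(s['orientation']).as_matrix(); print(M.round(3))"
```

```text
clock: 1.1
position: [0.4213, 0.1774, 0.2594]
orientation: [0.613, 1.482, -0.615]
force: [0.5, 0.3, 0.3]
grip_width: 1.0
[-0.    -0.062  0.225]
[-0.84  0.08  0.36  1.95 -0.03  1.12  0.32]
[[-0.     0.707  0.707]
 [-0.001  0.707 -0.707]
 [-1.    -0.001  0.001]]
```

```bash
python3 -m handwheel '[{"slide":[0,-0.012,0.04],"roll":0,"hand":-1},{"slide":[0,-0.024,0.085],"roll":0,"hand":-1},{"slide":[0,-0.036,0.13],"roll":0,"hand":-1},{"slide":[0,-0.048,0.175],"roll":0,"hand":-1},{"slide":[0,-0.062,0.225],"roll":0,"hand":-1},{"slide":[0,-0.062,0.225],"roll":0,"hand":-1},{"slide":[0.03,-0.062,0.225],"roll":0,"hand":-1},{"slide":[0.03,-0.062,0.225],"roll":0,"hand":-1}]' 60
python3 -c "
from h import *
print(goal([.537,-.0255,.165]).round(4))
s=arm.sense();print(s['joint_positions'].round(2))"
```

```text
clock: 1.9
position: [0.5344, -0.0253, 0.2266]
orientation: [0.611, 1.487, -0.618]
force: [0.4, 0.5, -1.0]
grip_width: 1.002
[0.0616 0.002  0.0021]
[-0.49  0.28  0.55  1.83 -0.16  1.08  0.9 ]
```

```bash
python3 -m handwheel '[{"slide":[0.03,0.002,0.002],"roll":0,"hand":-1},{"slide":[0.055,0.002,0.002],"roll":0,"hand":-1},{"slide":[0.0615,0.002,0.002],"roll":0,"hand":-1},{"slide":[0.0615,0.002,0.002],"roll":0,"hand":-1},{"slide":[0.0615,0.002,0.002],"roll":0,"hand":1},{"slide":[0.0615,0.002,0.002],"roll":0,"hand":1},{"slide":[0.0615,0.002,0.002],"roll":0,"hand":1},{"slide":[0.0615,0.002,0.002],"roll":0,"hand":1},{"slide":[0.0615,0.002,0.002],"roll":0,"hand":1},{"slide":[0.0615,0.002,0.002],"roll":0,"hand":1}]' 60
python3 -c "
from h import *
print(goal([.537,-.0255,.165]).round(4))
s=arm.sense();print(s['force'],s['ft_torque'])"
```

```text
clock: 2.9
position: [0.5367, -0.0257, 0.1653]
orientation: [0.611, 1.487, -0.618]
force: [-2.0, 0.4, 3.1]
grip_width: 0.513
[0.0003 0.0004 0.0001]
[-1.95260408  0.44306318  3.09899927] [-0.10755077  0.33949049  0.05890474]
```

```bash
python3 -m handwheel '[{"slide":[0.004,0,0],"roll":0,"hand":1},{"slide":[0.008,0,0],"roll":0,"hand":1},{"slide":[0.012,0,0],"roll":0,"hand":1},{"slide":[0.0135,0,0],"roll":0,"hand":1},{"slide":[0.0135,0,0],"roll":0,"hand":1},{"slide":[0.0135,0,0],"roll":0,"hand":1}]' 60
```

```text
clock: 3.5
position: [0.5368, -0.0258, 0.1533]
orientation: [0.612, 1.487, -0.617]
force: [-7.3, -0.6, 19.5]
grip_width: 0.519
```

```bash
python3 -m handwheel '[{"slide":[0.001,0,0],"roll":-6,"hand":1},{"slide":[0.001,0,0],"roll":-13,"hand":1},{"slide":[0.001,0,0],"roll":-20,"hand":1},{"slide":[0.001,0,0],"roll":-27,"hand":1},{"slide":[0.001,0,0],"roll":-34,"hand":1},{"slide":[0.001,0,0],"roll":-41,"hand":1},{"slide":[0.001,0,0],"roll":-48,"hand":1},{"slide":[0.001,0,0],"roll":-55,"hand":1},{"slide":[0.001,0,0],"roll":-60,"hand":1},{"slide":[0.001,0,0],"roll":-60,"hand":1}]' 60
python3 - <<'E'
from h import *
s=arm.sense();print(s['joint_positions'].round(2))
grab("top","t1"); grab("scene","s1")
E
```

```text
clock: 4.5
position: [0.5382, -0.0262, 0.1538]
orientation: [-0.208, 1.563, 0.207]
force: [-1.2, -0.1, 12.3]
grip_width: 0.516
[-0.27  0.34  0.29  1.9  -0.12  0.92  1.91]
```

View pics/s1.png

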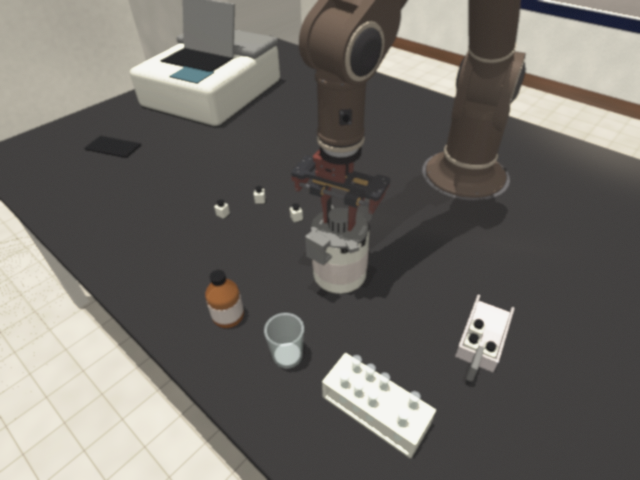

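The scene view shows the gripper on the knob at about (340,210), with the cap apparently turned. I'll lift it.

```bash
python3 -m handwheel '[{"slide":[-0.006,0,0],"roll":0,"hand":1},{"slide":[-0.014,0,0],"roll":0,"hand":1},{"slide":[-0.024,0,0],"roll":0,"hand":1},{"slide":[-0.036,0,0],"roll":0,"hand":1},{"slide":[-0.050,0,0],"roll":0,"hand":1},{"slide":[-0.05,0,0],"roll":0,"hand":1}]' 60
python3 - <<'E'
from h import *
im,d=grab("scene"); cv2.imwrite("pics/s2.png",cv2.resize(im[130:310,240:440,::-1],None,fx=3,fy=3))
E
```

```text
clock: 5.2
position: [0.5394, -0.0262, 0.2055]
orientation: [-0.206, 1.56, 0.205]
force: [0.5, 0.8, -3.9]
grip_width: 0.515
```

View pics/s2.png

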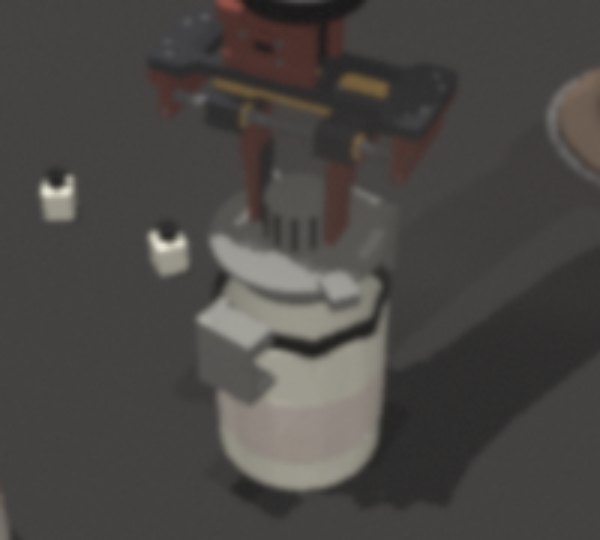

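```bash
python3 -c "
from h import *
print(goal([.6,-.22,.25]).round(3))"
```

```text
[-0.045 -0.203  0.009]
```

```bash
python3 -m handwheel '[{"slide":[-0.022,0,0],"roll":0,"hand":1},{"slide":[-0.045,0,0],"roll":0,"hand":1},{"slide":[-0.045,-0.04,0.002],"roll":0,"hand":1},{"slide":[-0.045,-0.08,0.004],"roll":0,"hand":1},{"slide":[-0.045,-0.12,0.006],"roll":0,"hand":1},{"slide":[-0.045,-0.16,0.008],"roll":0,"hand":1},{"slide":[-0.045,-0.203,0.009],"roll":0,"hand":1},{"slide":[-0.02,-0.203,0.009],"roll":0,"hand":1},{"slide":[0.02,-0.203,0.009],"roll":0,"hand":1},{"slide":[0.05,-0.203,0.009],"roll":0,"hand":1}]' 60
python3 -c "
from h import *
print(goal([.6,-.22,.035]).round(4))
s=arm.sense();print(s['joint_positions'].round(2))"
```

```text
clock: 6.25
position: [0.5989, -0.2198, 0.1514]
orientation: [-0.205, 1.564, 0.205]
force: [-0.2, 0.5, -4.2]
grip_width: 0.516
[ 0.1164 -0.0006  0.0014]
[ 0.03  0.51  0.36  1.66 -0.2   1.01  2.28]
```

```bash
python3 -m handwheel '[{"slide":[0.03,0,0],"roll":0,"hand":1},{"slide":[0.06,0,0],"roll":0,"hand":1},{"slide":[0.09,0,0],"roll":0,"hand":1},{"slide":[0.108,0,0],"roll":0,"hand":1},{"slide":[0.114,0,0],"roll":0,"hand":1},{"slide":[0.117,0,0],"roll":0,"hand":1},{"slide":[0.117,0,0],"roll":0,"hand":1}]' 60
```

```text
clock: 6.95
position: [0.5973, -0.219, 0.0353]
orientation: [-0.203, 1.566, 0.207]
force: [-5.7, 2.9, 6.8]
grip_width: 0.512
```

```bash
python3 -m handwheel '[{"slide":[0,0,0],"roll":0,"hand":-1},{"slide":[0,0,0],"roll":0,"hand":-1},{"slide":[0,0,0],"roll":0,"hand":-1},{"slide":[-0.03,0,0],"roll":0,"hand":-1},{"slide":[-0.07,0,0],"roll":0,"hand":-1},{"slide":[-0.12,0,0],"roll":0,"hand":-1},{"slide":[-0.17,0,0],"roll":0,"hand":-1},{"slide":[-0.2,0,0],"roll":0,"hand":-1}]' 60
python3 -c "
from h import *
print(goal([.5,.12,.235]).round(4))
s=arm.sense();print(s['joint_positions'].round(2))"
```

```text
clock: 7.75
position: [0.5996, -0.2202, 0.2398]
orientation: [-0.204, 1.562, 0.205]
force: [0.0, -0.5, 0.2]
grip_width: 1.002
[ 0.0049  0.3544 -0.0085]
[ 0.01  0.44  0.38  1.56 -0.17  1.18  2.25]
```

```bash
python3 -m handwheel '[{"slide":[0,0.025,0],"roll":8,"hand":-1},{"slide":[0,0.05,0],"roll":16,"hand":-1},{"slide":[0,0.075,0],"roll":24,"hand":-1},{"slide":[0,0.1,0],"roll":32,"hand":-1},{"slide":[0,0.125,0],"roll":40,"hand":-1},{"slide":[0,0.15,0],"roll":48,"hand":-1},{"slide":[0,0.175,0],"roll":56,"hand":-1},{"slide":[0,0.2,0],"roll":64,"hand":-1},{"slide":[0,0.225,0],"roll":72,"hand":-1},{"slide":[0,0.25,0],"roll":80,"hand":-1}]' 60
python3 -c "
from h import *
print(goal([.571,.324,.2]).round(4))
s=arm.sense();print(s['joint_positions'].round(2));M=R.from_rotvec(s['orientation']).as_matrix();print(M.round(3));print(np.degrees(np.arctan2(M[1,1],M[0,1])))
im,d=grab('top','t3')"
```

```text
clock: 8.75
position: [0.535, 0.0223, 0.24]
orientation: [0.888, 1.382, -0.887]
force: [0.3, 1.6, -0.2]
grip_width: 1.001
[ 0.0402  0.1583 -0.2594]
[-0.62  0.26  0.6   1.82 -0.17  1.11  0.47]
[[ 0.     0.909  0.416]
 [ 0.     0.416 -0.909]
 [-1.     0.    -0.   ]]
24.5965670122959
```

View pics/t3.png

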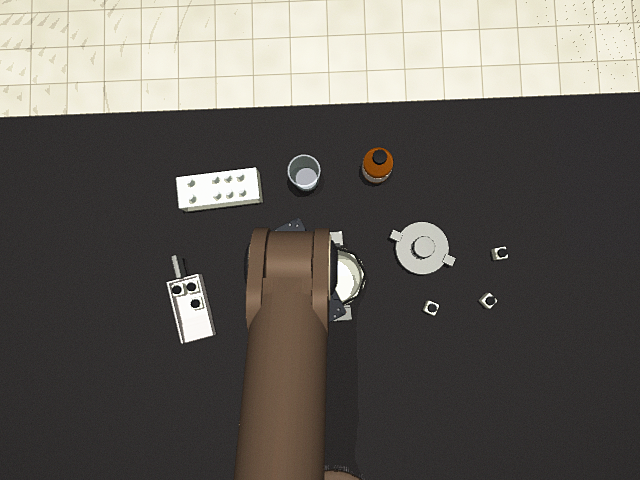

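Top view: the cap stands at (424,248) with its ears along about 66° in world. The bottles and bystanders have not moved. On to the tray fin.

```bash
python3 -m handwheel '[{"slide":[0,0.016,-0.026],"roll":8.5,"hand":-1},{"slide":[0,0.032,-0.052],"roll":17,"hand":-1},{"slide":[0,0.048,-0.078],"roll":25.5,"hand":-1},{"slide":[0,0.064,-0.104],"roll":34,"hand":-1},{"slide":[0,0.08,-0.13],"roll":42.5,"hand":-1},{"slide":[0,0.096,-0.156],"roll":51,"hand":-1},{"slide":[0,0.112,-0.182],"roll":59.5,"hand":-1},{"slide":[0,0.128,-0.208],"roll":68,"hand":-1},{"slide":[0,0.143,-0.234],"roll":76.5,"hand":-1},{"slide":[0,0.158,-0.259],"roll":85,"hand":-1}]' 60
python3 -c "
from h import *
print(goal([.571,.324,.15]).round(4))
s=arm.sense();print(s['joint_positions'].round(2));M=R.from_rotvec(s['orientation']).as_matrix();print(np.degrees(np.arctan2(M[1,1],M[0,1])))"
```

```text
clock: 9.8
position: [0.5724, 0.3295, 0.2404]
orientation: [1.939, 0.503, -1.94]
force: [0.3, -0.4, -0.7]
grip_width: 1.0
[0.0904 0.0044 0.0039]
[-1.12  0.56  0.81  1.52 -0.42  1.25 -1.31]
-61.0827532049711
```

```bash
python3 -m handwheel '[{"slide":[0.04,0.004,0.004],"roll":8,"hand":-1},{"slide":[0.08,0.004,0.004],"roll":16,"hand":-1},{"slide":[0.12,0.004,0.004],"roll":16,"hand":-1},{"slide":[0.12,0.004,0.004],"roll":16,"hand":-1},{"slide":[0.12,0.004,0.004],"roll":16,"hand":-1}]' 60
python3 -c "
from h import *
print(goal([.571,.324,.029]).round(4))
s=arm.sense();M=R.from_rotvec(s['orientation']).as_matrix();print(np.degrees(np.arctan2(M[1,1],M[0,1])))"
```

```text
clock: 10.3
position: [0.5711, 0.3241, 0.1209]
orientation: [2.102, 0.241, -2.103]
force: [0.5, 0.4, -0.4]
grip_width: 1.003
[0.0919 0.0003 0.0001]
-77.04175551301222
```

```bash
python3 -m handwheel '[{"slide":[0.03,0,0],"roll":0,"hand":-1},{"slide":[0.06,0,0],"roll":0,"hand":-1},{"slide":[0.085,0,0],"roll":0,"hand":-1},{"slide":[0.092,0,0],"roll":0,"hand":-1},{"slide":[0.092,0,0],"roll":0,"hand":1},{"slide":[0.092,0,0],"roll":0,"hand":1},{"slide":[0.092,0,0],"roll":0,"hand":1},{"slide":[0.092,0,0],"roll":0,"hand":1},{"slide":[0.092,0,0],"roll":0,"hand":1},{"slide":[0.092,0,0],"roll":0,"hand":1}]' 60
```

```text
clock: 11.3
position: [0.5711, 0.3244, 0.0292]
orientation: [2.102, 0.241, -2.103]
force: [0.2, -0.4, -0.0]
grip_width: 0.495
```

```bash
python3 -m handwheel '[{"slide":[0,0,0],"roll":0,"hand":1},{"slide":[0,0,0],"roll":0,"hand":1},{"slide":[0,0,0],"roll":0,"hand":1},{"slide":[0,0,0],"roll":0,"hand":1},{"slide":[0,0,0],"roll":0,"hand":1},{"slide":[0,0,0],"roll":0,"hand":1}]' 60
```

```text
clock: 11.9
position: [0.5711, 0.3244, 0.0292]
orientation: [2.102, 0.241, -2.103]
force: [-0.2, 0.0, 0.6]
grip_width: 0.13
```

Opening 0.13 × 88 = 11.4 mm, so the fin is gripped. I'll lift slightly and look.

```bash
python3 -m handwheel '[{"slide":[-0.006,0,0],"roll":0,"hand":1},{"slide":[-0.012,0,0],"roll":0,"hand":1},{"slide":[-0.02,0,0],"roll":0,"hand":1},{"slide":[-0.02,0,0],"roll":0,"hand":1},{"slide":[-0.02,0,0],"roll":0,"hand":1}]' 60
python3 - <<'E'
from h import *
print(arm.sense()['ft_torque'])
im,d=grab("scene"); cv2.imwrite("pics/s4.png",cv2.resize(im[230:430,390:590,::-1],None,fx=3,fy=3))
im,d=grab("top","t4");P=cloud("top",d)
np.savez("/tmp/t4.npz",im=im,d=d)
for c in[(195,320),(195,330),(198,336),(205,330)]: print(c,P[c[1],c[0]].round(4))
E
```

```text
clock: 12.4
position: [0.5712, 0.3245, 0.0495]
orientation: [2.103, 0.242, -2.103]
force: [0.6, 0.0, -5.2]
grip_width: 0.133
[ 0.06153024 -0.14406254  0.01791481]
(195, 320) [0.4516 0.2924 0.0244]
(195, 330) [0.4299 0.2908 0.0313]
(198, 336) [0.4165 0.2841 0.0316]
(205, 330) [0.4295 0.2675 0.0347]
```

View pics/s4.png

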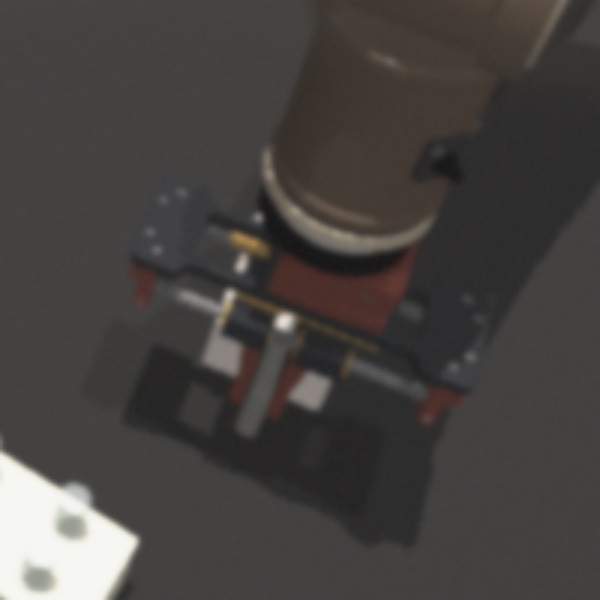

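View pics/t4.png

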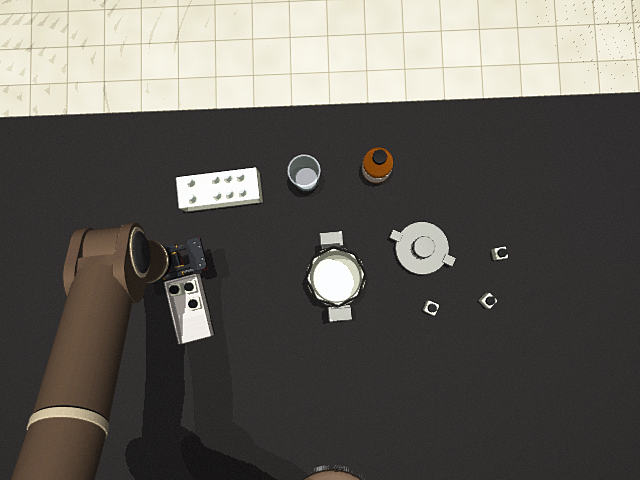

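The tray is held level: its front rose 18 mm for a 20 mm lift. I'll raise it and carry it to the pouring station, turning so that its front faces -y, square to the brackets.

```bash
python3 -m handwheel '[{"slide":[-0.01,0,0],"roll":0,"hand":1},{"slide":[-0.03,0,0],"roll":0,"hand":1},{"slide":[-0.06,0,0],"roll":0,"hand":1},{"slide":[-0.09,0,0],"roll":0,"hand":1},{"slide":[-0.12,0,0],"roll":0,"hand":1},{"slide":[-0.15,0,0],"roll":0,"hand":1},{"slide":[-0.18,0,0],"roll":0,"hand":1},{"slide":[-0.21,0,0],"roll":0,"hand":1},{"slide":[-0.24,0,0],"roll":0,"hand":1},{"slide":[-0.258,0,0],"roll":0,"hand":1}]' 60
python3 - <<'E'
from h import *
s=arm.sense();print(s['joint_positions'].round(2));print(goal([.529,.074,.306]).round(4))
grab("top","t5"); grab("scene","s5")
E
```

```text
clock: 13.5
position: [0.5717, 0.3234, 0.3101]
orientation: [2.105, 0.242, -2.102]
force: [1.1, 0.0, -3.8]
grip_width: 0.138
[-1.16  0.53  0.92  1.43 -0.42  1.38 -1.58]
[0.0033 0.2335 0.0974]
```

View pics/s5.png

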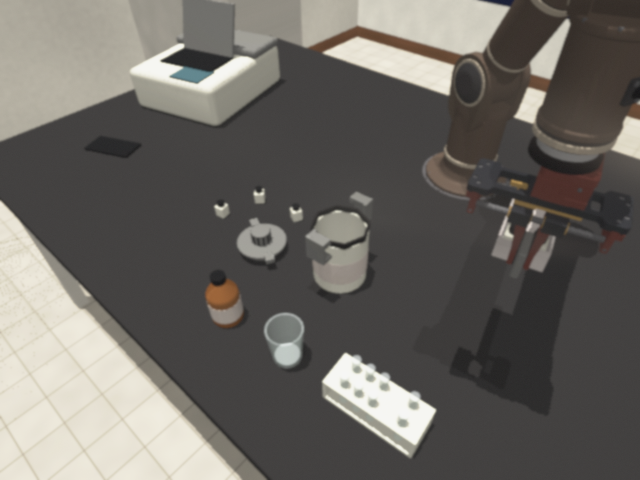

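```bash
python3 -m handwheel '[{"slide":[0,0.01,0.004],"roll":-3,"hand":1},{"slide":[0,0.03,0.012],"roll":-9,"hand":1},{"slide":[0,0.052,0.021],"roll":-16,"hand":1},{"slide":[0,0.075,0.031],"roll":-24,"hand":1},{"slide":[0,0.1,0.041],"roll":-32,"hand":1},{"slide":[0,0.125,0.052],"roll":-40,"hand":1},{"slide":[0,0.15,0.062],"roll":-48,"hand":1},{"slide":[0,0.17,0.071],"roll":-55,"hand":1},{"slide":[0,0.187,0.078],"roll":-61,"hand":1},{"slide":[0,0.2,0.084],"roll":-66,"hand":1}]' 60
python3 - <<'E'
from h import *
s=arm.sense();print(s['joint_positions'].round(2));print(goal([.529,.074,.306]).round(4));M=R.from_rotvec(s['orientation']).as_matrix();print(np.degrees(np.arctan2(M[1,1],M[0,1])))
grab("top","t6"); grab("scene","s6")
E
```

```text
clock: 14.6
position: [0.5341, 0.1081, 0.3082]
orientation: [1.352, 1.116, -1.346]
force: [-0.0, 0.2, -3.6]
grip_width: 0.13
[-0.89  0.24  0.74  1.71 -0.17  1.26 -0.3 ]
[0.002  0.0015 0.0345]
-10.909472753292185
```

View pics/s6.png

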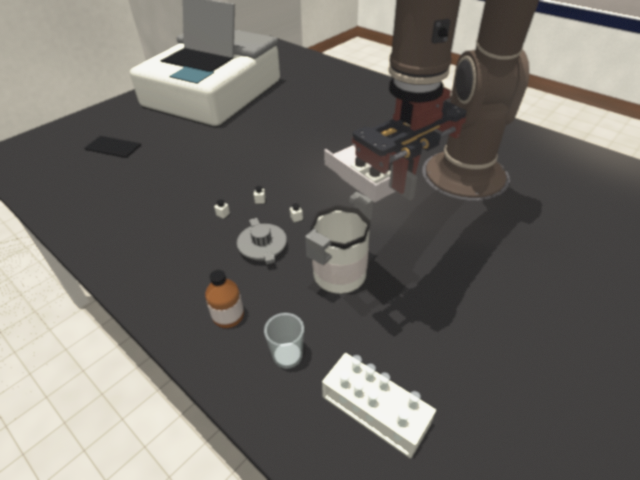

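View pics/t6.png

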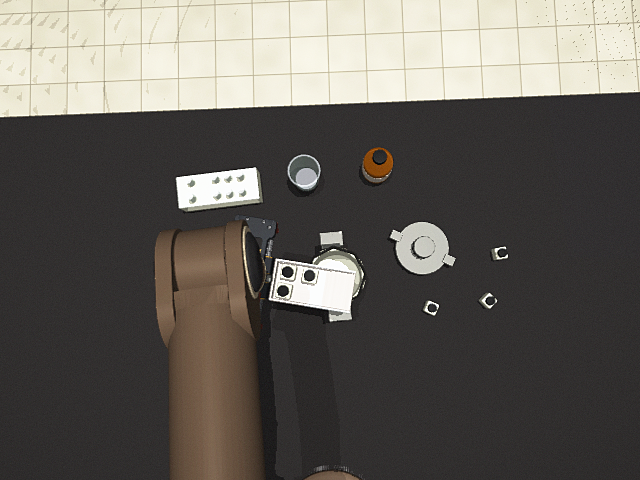

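The tray is level over the tub with all 3 bottles, seen at (285,280) in the top view. I'll finish the turn.

```bash
python3 -m handwheel '[{"slide":[0,0,0.008],"roll":-4,"hand":1},{"slide":[0,0.001,0.018],"roll":-9,"hand":1},{"slide":[0,0.001,0.026],"roll":-13,"hand":1},{"slide":[0,0.001,0.029],"roll":-15.4,"hand":1},{"slide":[0,0.001,0.029],"roll":-15.4,"hand":1},{"slide":[0,0.001,0.029],"roll":-15.4,"hand":1}]' 60
python3 -m handwheel '[{"slide":[0,0,0],"roll":0,"hand":1},{"slide":[0,0,0],"roll":0,"hand":1}]' 35
python3 - <<'E'
from h import *
s=arm.sense();print(goal([.529,.074,.306]).round(4));M=R.from_rotvec(s['orientation']).as_matrix();print(np.degrees(np.arctan2(M[1,1],M[0,1])))
grab("top","t7"); im,d=grab("scene","s7");P=cloud("scene",d);q=sel(P,(.49,-.12),(.6,.04),.2,.4);print(q.min(0),q.max(0))
E
```

```text
clock: 15.3
position: [0.5293, 0.0794, 0.3079]
orientation: [1.16, 1.245, -1.154]
force: [-0.4, 0.2, -4.1]
grip_width: 0.135
clock: 15.5
position: [0.5292, 0.0802, 0.3075]
orientation: [1.16, 1.245, -1.155]
force: [0.5, 0.5, -5.3]
grip_width: 0.135
[ 0.0015 -0.0006  0.0061]
4.047463584453603
[ 0.49936898 -0.08767649  0.27787537] [0.57814721 0.03999902 0.32851698]
```

View pics/t7.png

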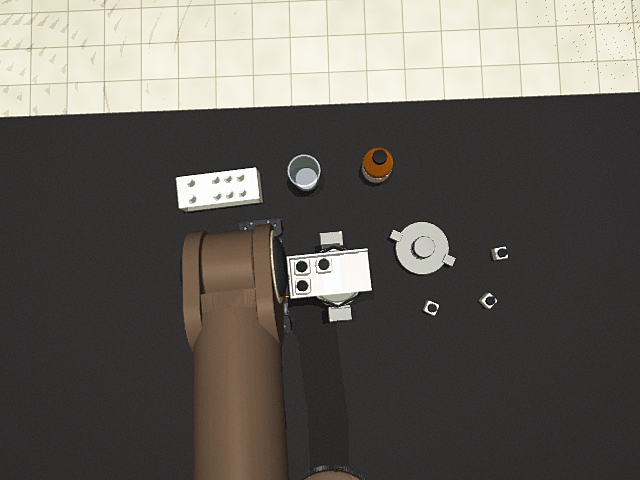

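Still level at 35 N. I'll loosen the grip step by step.

```bash
cat > tilt.py <<'E'
from h import *
import sys
nm=sys.argv[1]
s=arm.sense()
im,d=grab("top",nm+"t"); P=cloud("top",d)
im2,d2=grab("scene",nm+"s")
q=sel(P,(.49,-.16),(.58,.06),.14,.33)
# floor strip on the tray's middle line
for y in np.arange(-.11,.06,.02):
    k=q[np.abs(q[:,1]-y)<.005]
    if len(k): print(round(y,2),k[:,2].min().round(3),np.median(k[:,2]).round(3),k[:,2].max().round(3),k[:,0].min().round(3),k[:,0].max().round(3))
print(s["position"].round(4),s["force"].round(1),s["grip_width"].round(3))
E
python3 -m handwheel '[{"slide":[0,0,0],"roll":0,"hand":1},{"slide":[0,0,0],"roll":0,"hand":1}]' 22
python3 tilt.py a
```

```text
clock: 15.8
position: [0.5293, 0.0799, 0.3077]
orientation: [1.16, 1.245, -1.155]
force: [-0.5, -0.4, -4.5]
grip_width: 0.136
-0.09 0.288 0.295 0.315 0.508 0.564
-0.07 0.141 0.291 0.317 0.494 0.578
-0.05 0.144 0.286 0.316 0.49 0.577
-0.03 0.277 0.282 0.317 0.503 0.575
-0.01 0.277 0.286 0.33 0.502 0.574
0.01 0.14 0.282 0.318 0.49 0.572
0.03 0.279 0.323 0.33 0.499 0.57
0.05 0.278 0.294 0.324 0.498 0.569Traceback (most recent call last):
  File "tilt.py", line 12, in <module>
    print(s["position"].round(4),s["force"].round(1),s["grip_width"].round(3))
                                                     ^^^^^^^^^^^^^^^^^^^^^
AttributeError: 'float' object has no attribute 'round'
```

```bash
sed -i 's/,s\["grip_width"\].round(3)//' tilt.py
python3 -m handwheel '[{"slide":[0,0,0],"roll":0,"hand":1},{"slide":[0,0,0],"roll":0,"hand":1}]' 13
python3 tilt.py b
```

```text
clock: 16.1
position: [0.5294, 0.0795, 0.3078]
orientation: [1.16, 1.244, -1.155]
force: [0.6, -1.5, -5.3]
grip_width: 0.137
-0.09 0.15 0.153 0.157 0.531 0.547
-0.07 0.141 0.152 0.157 0.494 0.579
-0.05 0.146 0.218 0.239 0.49 0.577
-0.03 0.216 0.222 0.255 0.503 0.575
-0.01 0.221 0.227 0.263 0.502 0.573
0.01 0.142 0.238 0.289 0.49 0.573
0.03 0.24 0.26 0.303 0.499 0.571
0.05 0.252 0.294 0.33 0.498 0.569
[0.5294 0.0795 0.3078] [ 0.6 -1.5 -5.3]
```

```bash
python3 -m handwheel '[{"slide":[0,0,0],"roll":0,"hand":1}]' 20
python3 tilt.py c
```

```text
clock: 16.3
position: [0.5291, 0.0803, 0.3076]
orientation: [1.16, 1.246, -1.154]
force: [0.3, 1.2, -4.6]
grip_width: 0.134
-0.09 0.149 0.153 0.154 0.531 0.547
-0.07 0.14 0.152 0.157 0.494 0.58
-0.05 0.141 0.15 0.155 0.49 0.492
0.01 0.141 0.188 0.21 0.492 0.579
0.03 0.179 0.216 0.245 0.499 0.571
0.05 0.195 0.248 0.266 0.498 0.568
[0.5291 0.0803 0.3076] [ 0.3  1.2 -4.6]
```

View pics/ct.png

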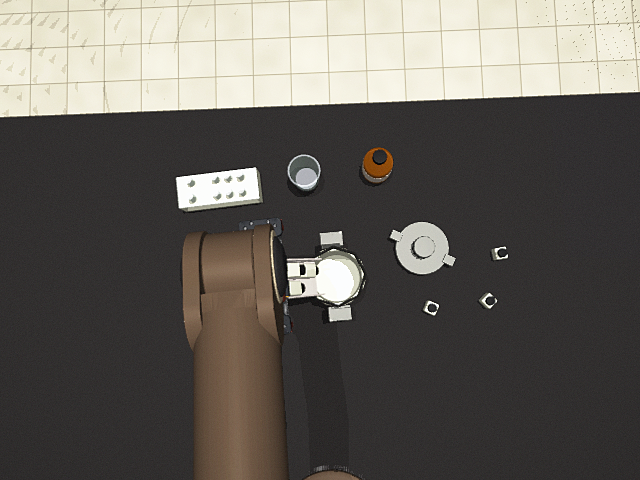

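View pics/cs.png

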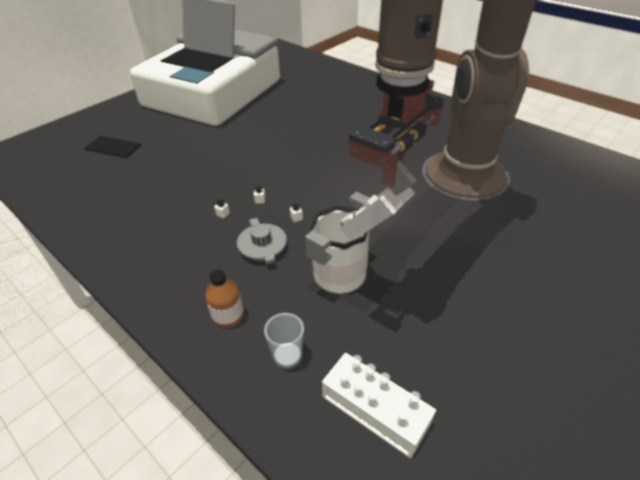

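Tray tipped about 60° with its lip over the mouth at (315,270). I'll firm up the grip to hold the tilt and let the bottles slide.

```bash
python3 -m handwheel '[{"slide":[0,0,0],"roll":0,"hand":1},{"slide":[0,0,0],"roll":0,"hand":1},{"slide":[0,0,0],"roll":0,"hand":1},{"slide":[0,0,0],"roll":0,"hand":1}]' 40
python3 tilt.py d
```

```text
clock: 16.8
position: [0.5292, 0.0798, 0.3077]
orientation: [1.16, 1.245, -1.155]
force: [-1.3, -0.1, -3.5]
grip_width: 0.135
-0.09 0.148 0.151 0.155 0.531 0.547
-0.07 0.141 0.152 0.157 0.494 0.58
-0.05 0.14 0.147 0.153 0.49 0.492
-0.01 0.179 0.181 0.182 0.502 0.504
0.01 0.14 0.173 0.212 0.49 0.579
0.03 0.179 0.187 0.236 0.499 0.571
0.05 0.193 0.203 0.264 0.498 0.57
[0.5292 0.0798 0.3077] [-1.3 -0.1 -3.5]
```

```bash
python3 -c "
import cv2,numpy as np
a=cv2.imread('pics/dt.png')[210:340,230:400];b=cv2.imread('pics/ds.png')[150:320,280:450]
a=cv2.resize(a,(523,400),interpolation=2);b=cv2.resize(b,(400,400),interpolation=2)
cv2.imwrite('pics/d2.png',cv2.resize(np.hstack([a,b]),(800,347)))"
```

```text
(no output)
```

View pics/d2.png

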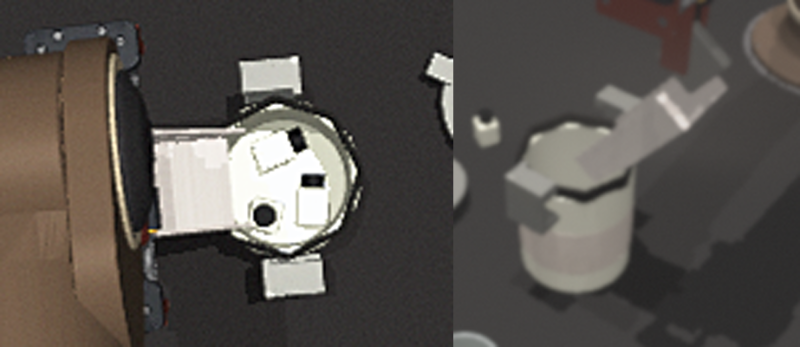

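All three tray bottles lie in the tub in the top view and the tray is empty. Now I'll take the tray back over free bench on the left.

```bash
python3 -c "
from h import *
print(goal([.51,.20,.322]).round(3),goal([.51,.20,.15]).round(3))"
```

```text
[-0.014 -0.011 -0.121] [ 0.158 -0.011 -0.121]
```

```bash
python3 -m handwheel '[{"slide":[-0.014,0,0],"roll":0,"hand":1},{"slide":[-0.014,-0.003,-0.03],"roll":0,"hand":1},{"slide":[-0.014,-0.006,-0.06],"roll":0,"hand":1},{"slide":[-0.014,-0.009,-0.095],"roll":0,"hand":1},{"slide":[-0.01,-0.011,-0.121],"roll":0,"hand":1},{"slide":[0.03,-0.011,-0.121],"roll":0,"hand":1},{"slide":[0.07,-0.011,-0.121],"roll":0,"hand":1},{"slide":[0.11,-0.011,-0.121],"roll":0,"hand":1},{"slide":[0.135,-0.011,-0.121],"roll":0,"hand":1},{"slide":[0.135,-0.011,-0.121],"roll":0,"hand":1}]' 40
python3 - <<'E'
from h import *
s=arm.sense();print(s['position'],s['joint_positions'].round(2))
grab("top","t8"); im,d=grab("scene"); P=cloud("scene",d)
cv2.imwrite("pics/s8.png",cv2.resize(im[150:350,330:530,::-1],None,fx=3,fy=3))
q=sel(P,(.46,.08),(.56,.24),.005,.16)
for z in np.arange(.01,.15,.02):
    k=q[np.abs(q[:,2]-z)<.005]
    if len(k): print(z.round(2),k[:,1].min().round(3),k[:,1].max().round(3),k[:,0].min().round(3),k[:,0].max().round(3))
E
```

```text
clock: 17.9
position: [0.5074, 0.1996, 0.17]
orientation: [1.155, 1.247, -1.16]
force: [-1.4, 0.2, -3.3]
grip_width: 0.139
[0.50743041 0.19963469 0.16996563] [-0.93  0.37  0.6   1.88 -0.25  0.97 -0.14]
0.01 0.093 0.186 0.48 0.55
0.03 0.137 0.15 0.546 0.549
0.05 0.117 0.163 0.477 0.552
0.07 0.131 0.182 0.475 0.551
0.09 0.143 0.198 0.475 0.548
0.11 0.159 0.212 0.475 0.549
0.13 0.178 0.229 0.541 0.547
```

View pics/s8.png

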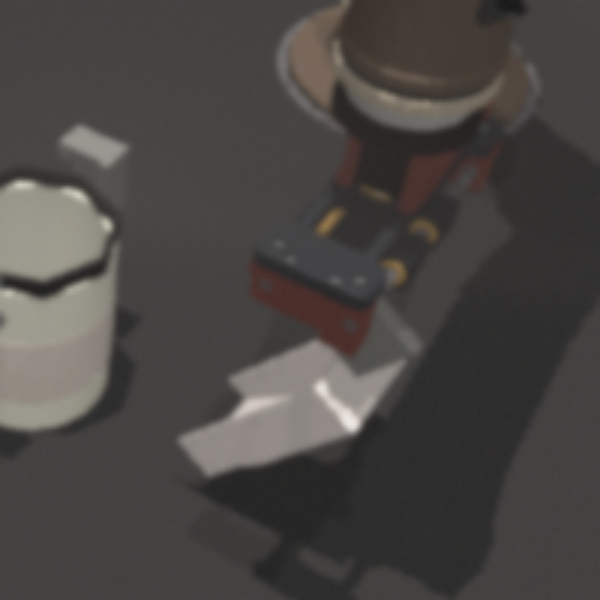

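```bash
python3 -m handwheel '[{"slide":[0.018,0,0],"roll":0,"hand":1},{"slide":[0.033,0,0],"roll":0,"hand":1},{"slide":[0.046,0,-0.022],"roll":0,"hand":1},{"slide":[0.055,0,-0.034],"roll":0,"hand":1},{"slide":[0.065,0,-0.045],"roll":0,"hand":1},{"slide":[0.076,0,-0.055],"roll":0,"hand":1},{"slide":[0.088,0,-0.064],"roll":0,"hand":1}]' 11
python3 - <<'E'
from h import *
s=arm.sense();print(s['position'],s['joint_positions'].round(2))
im,d=grab("scene"); 
cv2.imwrite("pics/s9.png",cv2.resize(im[150:350,330:530,::-1],None,fx=3,fy=3))
E
```

```text
clock: 18.7
position: [0.5067, 0.2667, 0.0867]
orientation: [1.162, 1.245, -1.151]
force: [1.4, 2.6, 0.9]
grip_width: 0.134
[0.50672215 0.26673615 0.08673468] [-0.96  0.52  0.53  1.89 -0.36  0.82 -0.17]
```

View pics/s9.png

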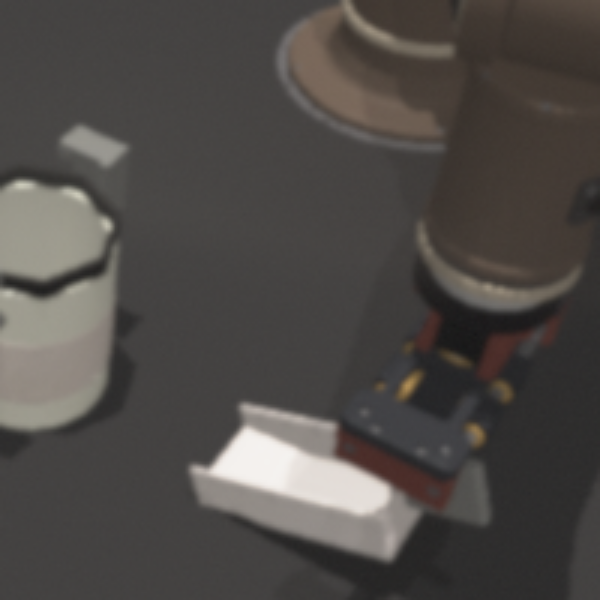

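The tray is rotating back to level, with its lip on the bench at (210,470) of the crop. Continuing down.

```bash
python3 -m handwheel '[{"slide":[0.012,0,-0.008],"roll":0,"hand":1},{"slide":[0.025,0,-0.014],"roll":0,"hand":1},{"slide":[0.038,0,-0.02],"roll":0,"hand":1},{"slide":[0.05,0,-0.024],"roll":0,"hand":1},{"slide":[0.057,0,-0.026],"roll":0,"hand":1},{"slide":[0.059,0,-0.026],"roll":0,"hand":1},{"slide":[0.059,0,-0.026],"roll":0,"hand":1}]' 11
python3 - <<'E'
from h import *
s=arm.sense();print(s['position'],s['joint_positions'].round(2))
im,d=grab("scene"); 
cv2.imwrite("pics/s10.png",cv2.resize(im[150:350,330:530,::-1],None,fx=3,fy=3))
E
```

```text
clock: 19.45
position: [0.5032, 0.2942, 0.0254]
orientation: [1.159, 1.247, -1.152]
force: [-1.5, 1.8, 6.5]
grip_width: 0.136
[0.50316081 0.2942104  0.02542447] [-0.96  0.62  0.47  1.9  -0.42  0.72 -0.16]
```

View pics/s10.png

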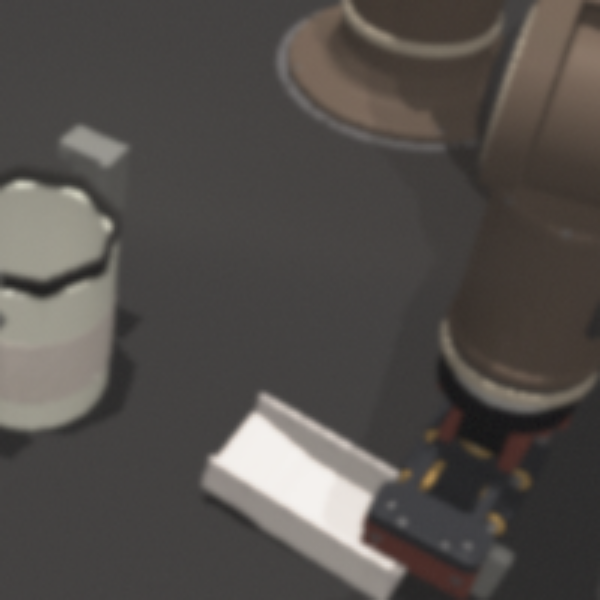

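The tray lies flat. Releasing and rising.

```bash
python3 -m handwheel '[{"slide":[0,0,0],"roll":0,"hand":-1},{"slide":[0,0,0],"roll":0,"hand":-1},{"slide":[0,0,0],"roll":0,"hand":-1},{"slide":[0,0,0],"roll":0,"hand":-1},{"slide":[0,0,0],"roll":0,"hand":-1},{"slide":[-0.03,0,0],"roll":0,"hand":-1},{"slide":[-0.07,0,0],"roll":0,"hand":-1},{"slide":[-0.12,0,0],"roll":0,"hand":-1},{"slide":[-0.17,0,0],"roll":0,"hand":-1},{"slide":[-0.22,0,0],"roll":0,"hand":-1}]' 30
python3 - <<'E'
from h import *
s=arm.sense();print(s['position'],s['joint_positions'].round(2))
im,d=grab("top","t11");np.savez("/tmp/t11.npz",im=im,d=d); im2,d2=grab("scene","s11");np.savez("/tmp/s11.npz",im=im2,d=d2)
E
```

```text
clock: 20.5
position: [0.5029, 0.2926, 0.2474]
orientation: [1.159, 1.247, -1.153]
force: [1.1, 1.2, 0.3]
grip_width: 0.988
[0.50294689 0.29256134 0.24742688] [-1.08  0.35  0.63  1.71 -0.23  1.15 -0.32]
```

View pics/t11.png

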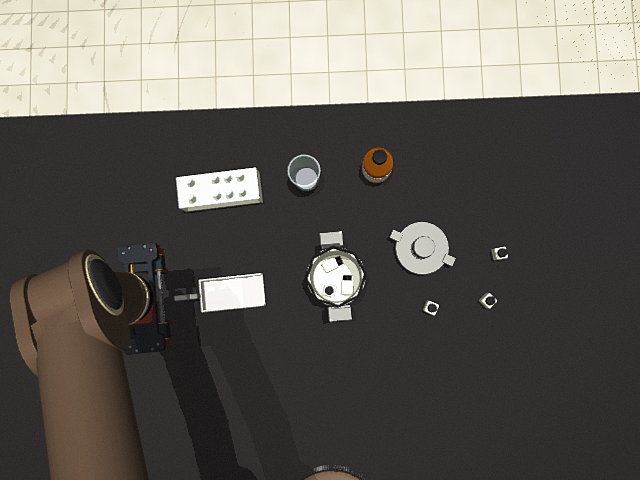

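View pics/s11.png

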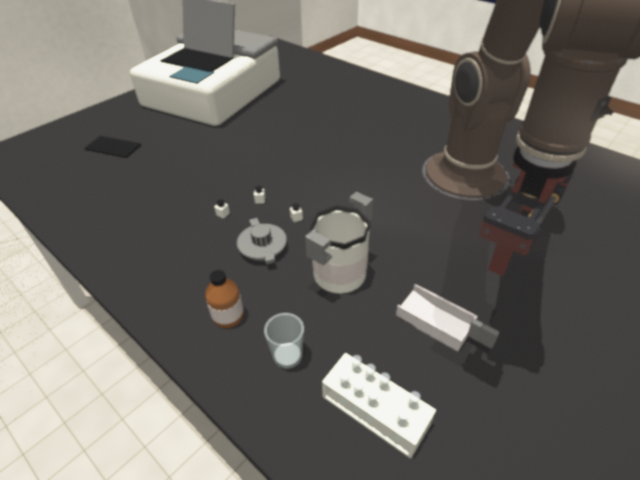

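Tray level and empty at (232,293), 3 bottles in the tub, and the bench bottles are where they were. Next I'll measure the bench bottles' yaw.

```bash
cat > bot.py <<'E'
from h import *
import sys
f=sys.argv[1]; z=np.load(f); im=z["im"]; P=cloud("top",z["d"])
hsv=im.astype(int)
for c in [(float(a.split(",")[0]),float(a.split(",")[1])) for a in sys.argv[2:]]:
    uv=proj("top",np.array([c[0],c[1],.032]))
    u,v=int(uv[0]),int(uv[1]); w=im[v-14:v+15,u-14:u+15].copy()
    g=cv2.resize(w,None,fx=8,fy=8,interpolation=cv2.INTER_CUBIC).max(2)
    m=(g>110).astype(np.uint8)
    pts=np.argwhere(m)[:,::-1]/8.+[u-14-.44,v-14-.44]
    W=np.array([ray("top",p,.032)[:2] for p in pts])*1000
    cn,cc=max(((len(k),k) for k in cv2.findContours(m,0,1)[0]),key=lambda t:t[0])
    r=cv2.minAreaRect(W.astype(np.float32)); print(c,"white rect",np.round(r[0],1),np.round(r[1],1),round(r[2],1))
    q=sel(P,(c[0]-.03,c[1]-.03),(c[0]+.03,c[1]+.03),.04,.06); print("  cap top",q.mean(0).round(4),len(q))
E
python3 bot.py /tmp/t11.npz .465,-.234 .477,-.360 .581,-.392
python3 -c "
import cv2,numpy as np
a=cv2.imread('pics/t11.png')
o=[cv2.resize(a[v-14:v+15,u-14:u+15],(260,260),interpolation=2) for u,v in((431,308),(488,300),(501,253))]
cv2.imwrite('pics/b.png',np.hstack(o))"
```

```text
Traceback (most recent call last):
  File "bot.py", line 11, in <module>
    W=np.array([ray("top",p,.032)[:2] for p in pts])*1000
                ~~~^^^^^^^^^^^^^^
  File "h.py", line 13, in ray
    f,cx,cy,T=K(n); r=T[:3,:3]@np.array([(uv[0]-cx)/f,(uv[1]-cy)/f,1]); return T[:3,3]+r*(z-T[2,3])/r[2]
              ~^^^
  File "h.py", line 5, in K
    m=arm.camera_model(n); f=240/np.tan(np.radians(m["vertical_fov"])/2); return f,m["cx"],m["cy"],m["world_from_camera"]
ValueError: time passes only in moves, steps and waits
```

View pics/b.png

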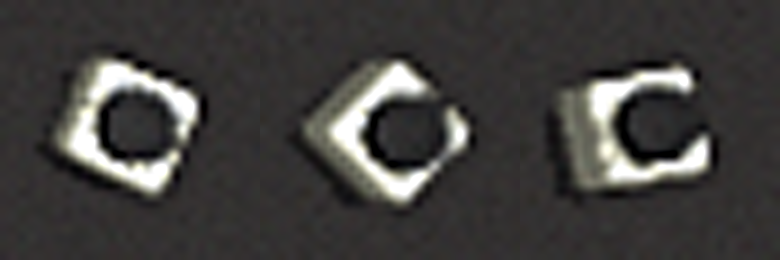

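```bash
sed -i 's/^def K(n):/import functools\n@functools.cache\ndef K(n):/' h.py; sed -i 's/g>110/g>185/' bot.py; python3 bot.py /tmp/t11.npz .465,-.234 .477,-.360 .581,-.392
```

```text
(0.465, -0.234) white rect [ 465.1 -234.2] [26.3 25.8] 64.3
  cap top [ 0.4651 -0.2343  0.0439] 62
(0.477, -0.36) white rect [ 477.2 -361.2] [25.2 25.2] 42.6
  cap top [ 0.4779 -0.3612  0.0447] 69
(0.581, -0.392) white rect [ 581.7 -392.8] [25.9 26. ] 8.9
  cap top [ 0.582  -0.3933  0.0445] 65
```

```bash
python3 -c "
from h import *
print(goal([.4645,-.233,.24]).round(4))"
```

```text
[ 0.0055 -0.0803  0.5226]
```

```bash
python3 -m handwheel '[{"slide":[0.005,-0.007,0.045],"roll":3,"hand":-1},{"slide":[0.005,-0.014,0.09],"roll":6,"hand":-1},{"slide":[0.005,-0.022,0.138],"roll":9,"hand":-1},{"slide":[0.005,-0.03,0.186],"roll":12,"hand":-1},{"slide":[0.005,-0.037,0.234],"roll":15,"hand":-1},{"slide":[0.005,-0.044,0.282],"roll":18,"hand":-1},{"slide":[0.005,-0.051,0.33],"roll":21,"hand":-1},{"slide":[0.005,-0.059,0.378],"roll":24,"hand":-1},{"slide":[0.005,-0.067,0.426],"roll":27,"hand":-1},{"slide":[0.005,-0.074,0.474],"roll":30,"hand":-1}]' 30
python3 -c "
from h import *
print(goal([.4645,-.233,.009]).round(4));s=arm.sense();M=R.from_rotvec(s['orientation']).as_matrix();print(np.degrees(np.arctan2(M[1,1],M[0,1])),s['joint_positions'].round(2))"
```

```text
clock: 21.6
position: [0.4666, -0.1857, 0.241]
orientation: [1.549, 0.967, -1.523]
force: [0.8, -0.0, 0.2]
grip_width: 0.998
[0.2313 0.0182 0.0471]
-25.92695139209406 [-0.5   0.24  0.96  1.91 -0.24  1.1   0.1 ]
```

```bash
python3 -m handwheel '[{"slide":[0.02,0.018,0.047],"roll":0,"hand":-1},{"slide":[0.06,0.018,0.047],"roll":0,"hand":-1},{"slide":[0.1,0.018,0.047],"roll":0,"hand":-1},{"slide":[0.14,0.018,0.047],"roll":0,"hand":-1},{"slide":[0.17,0.018,0.047],"roll":0,"hand":-1},{"slide":[0.17,0.018,0.047],"roll":0,"hand":-1},{"slide":[0.17,0.018,0.047],"roll":0,"hand":-1}]' 30
python3 -c "
from h import *
print(goal([.4645,-.233,.009]).round(4));s=arm.sense();M=R.from_rotvec(s['orientation']).as_matrix();print(np.degrees(np.arctan2(M[1,1],M[0,1])),s['joint_positions'].round(2));print(M[:,0].round(3))"
```

```text
clock: 22.3
position: [0.4634, -0.2342, 0.0706]
orientation: [1.549, 0.966, -1.524]
force: [-0.1, -0.2, 0.3]
grip_width: 1.001
[ 0.0616  0.0004 -0.0006]
-25.973090259226392 [-0.2   0.53  0.77  2.04 -0.54  0.78  0.45]
[ 0.008  0.013 -1.   ]
```

```bash
python3 -m handwheel '[{"slide":[0.03,0,-0.001],"roll":0,"hand":-1},{"slide":[0.055,0,-0.001],"roll":0,"hand":-1},{"slide":[0.062,0,-0.001],"roll":0,"hand":-1},{"slide":[0.062,0,-0.001],"roll":0,"hand":-1},{"slide":[0.062,0,-0.001],"roll":0,"hand":1},{"slide":[0.062,0,-0.001],"roll":0,"hand":1},{"slide":[0.062,0,-0.001],"roll":0,"hand":1},{"slide":[0.062,0,-0.001],"roll":0,"hand":1},{"slide":[0.062,0,-0.001],"roll":0,"hand":1},{"slide":[0.062,0,-0.001],"roll":0,"hand":1}]' 30
python3 -m handwheel '[{"slide":[0,0,0],"roll":0,"hand":1},{"slide":[0,0,0],"roll":0,"hand":1},{"slide":[-0.04,0,0],"roll":0,"hand":1},{"slide":[-0.09,0,0],"roll":0,"hand":1},{"slide":[-0.14,0,0],"roll":0,"hand":1},{"slide":[-0.19,0,0],"roll":0,"hand":1},{"slide":[-0.22,0,0],"roll":0,"hand":1}]' 30
python3 -c "
from h import *
print(goal([.537,-.0255,.22]).round(4));s=arm.sense();print(s['joint_positions'].round(2))
grab('scene','s12')"
```

```text
clock: 23.3
position: [0.4644, -0.2325, 0.0087]
orientation: [1.549, 0.966, -1.524]
force: [0.1, -0.1, -0.5]
grip_width: 0.494
clock: 24.0
position: [0.463, -0.2362, 0.232]
orientation: [1.551, 0.963, -1.522]
force: [1.1, 1.2, 0.0]
grip_width: 0.293
[ 0.0154 -0.026  -0.2216]
[-0.39  0.31  0.97  1.89 -0.3   1.1   0.25]
```

View pics/s12.png

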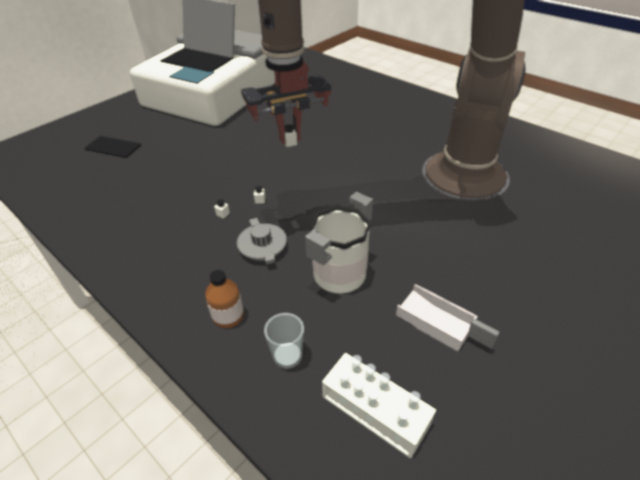

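Bottle held (25.8 mm), hanging at (290,138). Carrying it into the tub.

```bash
python3 -m handwheel '[{"slide":[0.015,-0.005,-0.045],"roll":0,"hand":1},{"slide":[0.015,-0.01,-0.09],"roll":0,"hand":1},{"slide":[0.015,-0.016,-0.135],"roll":0,"hand":1},{"slide":[0.015,-0.021,-0.18],"roll":0,"hand":1},{"slide":[0.015,-0.026,-0.221],"roll":0,"hand":1},{"slide":[0.015,-0.026,-0.221],"roll":0,"hand":1},{"slide":[0.03,-0.026,-0.221],"roll":0,"hand":1}]' 30
python3 -c "
from h import *
print(goal([.537,-.0255,.115]).round(4));s=arm.sense();print(s['joint_positions'].round(2))"
```

```text
clock: 24.75
position: [0.5395, -0.0265, 0.209]
orientation: [1.553, 0.96, -1.515]
force: [-0.3, -2.2, 0.4]
grip_width: 0.291
[ 0.0939 -0.0038  0.0019]
[-0.74  0.36  0.91  1.88 -0.34  1.05 -0.14]
```

```bash
python3 -m handwheel '[{"slide":[0.03,-0.003,0.001],"roll":0,"hand":1},{"slide":[0.06,-0.003,0.001],"roll":0,"hand":1},{"slide":[0.09,-0.003,0.001],"roll":0,"hand":1},{"slide":[0.094,-0.003,0.001],"roll":0,"hand":1},{"slide":[0.094,-0.003,0.001],"roll":0,"hand":0.05},{"slide":[0.094,-0.003,0.001],"roll":0,"hand":0.05},{"slide":[0.094,-0.003,0.001],"roll":0,"hand":0.05},{"slide":[0.05,-0.003,0.001],"roll":0,"hand":0.05},{"slide":[0.0,-0.003,0.001],"roll":0,"hand":0.05},{"slide":[-0.03,-0.003,0.001],"roll":0,"hand":0.05}]' 30
python3 -c "
from h import *
print(goal([.4768,-.360,.22]).round(4));s=arm.sense();M=R.from_rotvec(s['orientation']).as_matrix();print(np.degrees(np.arctan2(M[1,1],M[0,1])),s['joint_positions'].round(2))"
```

```text
clock: 25.75
position: [0.5369, -0.0273, 0.243]
orientation: [1.556, 0.957, -1.512]
force: [1.0, 0.2, -0.9]
grip_width: 0.47
[0.0179 0.0913 0.3258]
-25.98244675388565 [-0.78  0.31  0.94  1.84 -0.3   1.11 -0.18]
```

```bash
python3 -m handwheel '[{"slide":[0.018,0.012,0.045],"roll":5,"hand":-1},{"slide":[0.018,0.025,0.09],"roll":10,"hand":-1},{"slide":[0.018,0.038,0.135],"roll":15,"hand":-1},{"slide":[0.018,0.05,0.18],"roll":21.4,"hand":-1},{"slide":[0.018,0.064,0.225],"roll":21.4,"hand":-1},{"slide":[0.018,0.077,0.27],"roll":21.4,"hand":-1},{"slide":[0.018,0.091,0.326],"roll":21.4,"hand":-1},{"slide":[0.018,0.091,0.326],"roll":21.4,"hand":-1}]' 30
python3 -c "
from h import *
print(goal([.4768,-.360,.009]).round(4));s=arm.sense();M=R.from_rotvec(s['orientation']).as_matrix();print(np.degrees(np.arctan2(M[1,1],M[0,1])),s['joint_positions'].round(2))
im,d=grab('scene','s13');P=cloud('scene',d)
grab('top','t13')
for b in ((.477,-.36),(.581,-.392)):
  q=sel(P,(b[0]-.05,b[1]-.05),(b[0]+.05,b[1]+.05),.04,.05);print(q.mean(0).round(4),len(q))"
```

```text
clock: 26.55
position: [0.473, -0.367, 0.2216]
orientation: [1.815, 0.689, -1.769]
force: [-0.4, -0.5, -0.4]
grip_width: 0.999
[ 0.2127 -0.0049 -0.0029]
-47.85967732019903 [-0.09  0.5   0.97  1.72 -0.47  1.16  0.18]
[ 0.4761 -0.3577  0.0443] 39
[ 0.5805 -0.3893  0.0446] 43
```

View pics/t13.png

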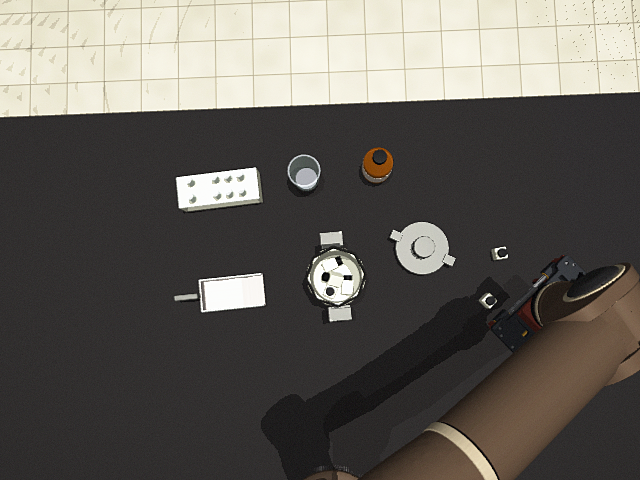

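Four bottles are in the tub; the bottles at (488,300) and (501,253) have not moved. Descending on the second.

```bash
python3 -m handwheel '[{"slide":[0.04,-0.005,-0.003],"roll":0,"hand":-1},{"slide":[0.09,-0.005,-0.003],"roll":0,"hand":-1},{"slide":[0.13,-0.005,-0.003],"roll":0,"hand":-1},{"slide":[0.155,-0.005,-0.003],"roll":0,"hand":-1},{"slide":[0.155,-0.005,-0.003],"roll":0,"hand":-1},{"slide":[0.155,-0.005,-0.003],"roll":0,"hand":-1}]' 30
python3 -c "
from h import *
print(goal([.4768,-.360,.009]).round(4));s=arm.sense();M=R.from_rotvec(s['orientation']).as_matrix();print(M[:,0].round(3),s['joint_positions'].round(2))"
```

```text
clock: 27.25
position: [0.4787, -0.354, 0.0669]
orientation: [1.813, 0.696, -1.764]
force: [-0.7, 0.1, 0.2]
grip_width: 0.999
[0.0577 0.0027 0.0068]
[ 0.023  0.01  -1.   ] [ 0.    0.66  0.82  1.87 -0.65  0.88  0.31]
```

```bash
python3 -m handwheel '[{"slide":[0.0,0.003,0.007],"roll":0,"hand":-1},{"slide":[0.025,0.003,0.007],"roll":0,"hand":-1},{"slide":[0.025,0.003,0.007],"roll":0,"hand":-1},{"slide":[0.025,0.003,0.007],"roll":0,"hand":-1}]' 30
python3 -c "
from h import *
print(goal([.4768,-.360,.009]).round(4));s=arm.sense();M=R.from_rotvec(s['orientation']).as_matrix();print(M[:,0].round(3),s['position'])"
```

```text
clock: 27.65
position: [0.4765, -0.3611, 0.043]
orientation: [1.814, 0.696, -1.764]
force: [-0.6, 0.5, 0.4]
grip_width: 1.001
[ 0.034  -0.0009 -0.0002]
[ 0.024  0.01  -1.   ] [ 0.47645072 -0.36107591  0.04298642]
```

```bash
python3 -m handwheel '[{"slide":[0.02,0,0],"roll":0,"hand":-1},{"slide":[0.034,0,0],"roll":0,"hand":-1},{"slide":[0.034,0,0],"roll":0,"hand":-1},{"slide":[0.034,0,0],"roll":0,"hand":1},{"slide":[0.034,0,0],"roll":0,"hand":1},{"slide":[0.034,0,0],"roll":0,"hand":1},{"slide":[0.034,0,0],"roll":0,"hand":1},{"slide":[0.034,0,0],"roll":0,"hand":1},{"slide":[0.034,0,0],"roll":0,"hand":1},{"slide":[0.034,0,0],"roll":0,"hand":1}]' 30
python3 -m handwheel '[{"slide":[0,0,0],"roll":0,"hand":1},{"slide":[0,0,0],"roll":0,"hand":1},{"slide":[-0.04,0,0],"roll":0,"hand":1},{"slide":[-0.09,0,0],"roll":0,"hand":1},{"slide":[-0.14,0,0],"roll":0,"hand":1},{"slide":[-0.19,0,0],"roll":0,"hand":1},{"slide":[-0.22,0,0],"roll":0,"hand":1}]' 30
python3 -c "
from h import *
print(goal([.537,-.0255,.22]).round(4));s=arm.sense();print(s['joint_positions'].round(2))"
```

```text
clock: 28.65
position: [0.4773, -0.3607, 0.0091]
orientation: [1.814, 0.696, -1.763]
force: [-0.8, -0.4, 0.2]
grip_width: 0.401
clock: 29.35
position: [0.4721, -0.364, 0.2328]
orientation: [1.815, 0.692, -1.761]
force: [0.6, -1.6, 0.1]
grip_width: 0.291
[ 0.0172 -0.2062 -0.2759]
[-0.1   0.48  0.98  1.72 -0.46  1.17  0.18]
```

```bash
python3 -m handwheel '[{"slide":[0.015,-0.028,-0.038],"roll":0,"hand":1},{"slide":[0.015,-0.056,-0.076],"roll":0,"hand":1},{"slide":[0.015,-0.086,-0.115],"roll":0,"hand":1},{"slide":[0.015,-0.116,-0.155],"roll":0,"hand":1},{"slide":[0.015,-0.146,-0.195],"roll":0,"hand":1},{"slide":[0.015,-0.176,-0.235],"roll":0,"hand":1},{"slide":[0.015,-0.206,-0.276],"roll":0,"hand":1},{"slide":[0.015,-0.206,-0.276],"roll":0,"hand":1},{"slide":[0.02,-0.206,-0.276],"roll":0,"hand":1}]' 30
python3 -c "
from h import *
print(goal([.537,-.0255,.12]).round(4));s=arm.sense();print(s['joint_positions'].round(2))"
```

```text
clock: 30.25
position: [0.5376, -0.0242, 0.2173]
orientation: [1.813, 0.694, -1.758]
force: [0.3, -0.8, 0.1]
grip_width: 0.291
[ 0.0972 -0.0008  0.0038]
[-0.84  0.38  1.05  1.88 -0.39  1.07 -0.47]
```

```bash
python3 -m handwheel '[{"slide":[0.03,0,0.002],"roll":0,"hand":1},{"slide":[0.06,0,0.003],"roll":0,"hand":1},{"slide":[0.09,0,0.003],"roll":0,"hand":1},{"slide":[0.097,0,0.003],"roll":0,"hand":1},{"slide":[0.097,0,0.003],"roll":0,"hand":0.05},{"slide":[0.097,0,0.003],"roll":0,"hand":0.05},{"slide":[0.097,0,0.003],"roll":0,"hand":0.05},{"slide":[0.05,0,0.003],"roll":0,"hand":0.05},{"slide":[0.0,0,0.003],"roll":0,"hand":0.05},{"slide":[-0.02,0,0],"roll":0,"hand":0.05}]' 30
python3 -c "
from h import *
print(goal([.581,-.3915,.22]).round(4));s=arm.sense();M=R.from_rotvec(s['orientation']).as_matrix();print(np.degrees(np.arctan2(M[1,1],M[0,1])),s['joint_positions'].round(2),M[:,0].round(3))"
```

```text
clock: 31.25
position: [0.5386, -0.0259, 0.2422]
orientation: [1.82, 0.692, -1.753]
force: [0.0, -0.2, -0.2]
grip_width: 0.476
[0.0205 0.2977 0.2167]
-47.465134010339156 [-0.87  0.35  1.08  1.85 -0.36  1.11 -0.49] [ 0.034  0.009 -0.999]
```

```bash
python3 -m handwheel '[{"slide":[0.02,0.025,0.018],"roll":-7,"hand":-1},{"slide":[0.02,0.058,0.043],"roll":-14,"hand":-1},{"slide":[0.02,0.095,0.07],"roll":-21,"hand":-1},{"slide":[0.02,0.132,0.097],"roll":-28,"hand":-1},{"slide":[0.02,0.17,0.125],"roll":-35,"hand":-1},{"slide":[0.02,0.21,0.153],"roll":-42,"hand":-1},{"slide":[0.02,0.25,0.182],"roll":-49,"hand":-1},{"slide":[0.02,0.298,0.217],"roll":-56.4,"hand":-1},{"slide":[0.02,0.298,0.217],"roll":-56.4,"hand":-1},{"slide":[0.02,0.298,0.217],"roll":-56.4,"hand":-1}]' 30
python3 -c "
from h import *
print(goal([.581,-.3915,.05]).round(4));s=arm.sense();M=R.from_rotvec(s['orientation']).as_matrix();print(np.degrees(np.arctan2(M[1,1],M[0,1])),s['joint_positions'].round(2),M[:,0].round(3))
im,d=grab('scene','s14');P=cloud('scene',d)
for b in ((.581,-.392),):
  q=sel(P,(b[0]-.05,b[1]-.05),(b[0]+.05,b[1]+.05),.04,.05);print(q.mean(0).round(4),len(q))
im,d=grab('top'); cv2.imwrite('pics/t14.png',cv2.resize(im[200:350,280:540,::-1],None,fx=3,fy=3))"
```

```text
clock: 32.25
position: [0.5798, -0.3951, 0.2213]
orientation: [1.116, 1.255, -1.07]
force: [0.0, 0.6, 0.7]
grip_width: 0.999
[ 0.1712 -0.0042 -0.0031]
8.670981405568556 [ 0.11  0.61  0.7   1.45 -0.43  1.22  1.02] [ 0.034  0.007 -0.999]
[ 0.5801 -0.3891  0.0448] 39
```

View pics/t14.png

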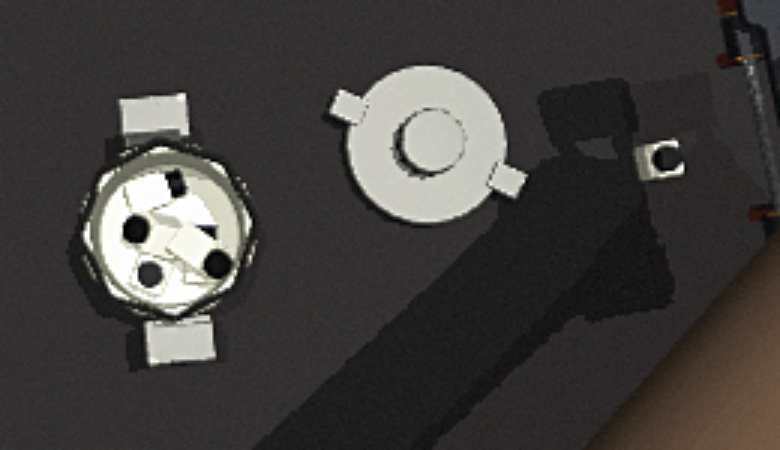

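Five bottles in the tub; the last one is in place at (661,160) of the crop. Descending on it.

```bash
python3 -m handwheel '[{"slide":[0.04,-0.002,-0.001],"roll":0,"hand":-1},{"slide":[0.085,-0.003,-0.002],"roll":0,"hand":-1},{"slide":[0.13,-0.004,-0.003],"roll":0,"hand":-1},{"slide":[0.165,-0.004,-0.003],"roll":0,"hand":-1},{"slide":[0.171,-0.004,-0.003],"roll":0,"hand":-1},{"slide":[0.171,-0.004,-0.003],"roll":0,"hand":-1},{"slide":[0.171,-0.004,-0.003],"roll":0,"hand":-1}]' 30
python3 -c "
from h import *
print(goal([.581,-.3915,.009]).round(4));s=arm.sense();M=R.from_rotvec(s['orientation']).as_matrix();print(s['joint_positions'].round(2),M[:,0].round(3))"
```

```text
clock: 33.05
position: [0.5844, -0.3869, 0.0524]
orientation: [1.114, 1.256, -1.064]
force: [0.5, -0.7, -0.5]
grip_width: 1.001
[ 0.0432 -0.0057  0.0041]
[ 0.15  0.76  0.61  1.6  -0.55  0.93  1.11] [ 0.037  0.008 -0.999]
```

```bash
python3 -m handwheel '[{"slide":[0,-0.006,0.004],"roll":0,"hand":-1},{"slide":[0.005,-0.006,0.004],"roll":0,"hand":-1},{"slide":[0.005,-0.006,0.004],"roll":0,"hand":-1}]' 30
python3 -c "
from h import *
print(goal([.581,-.3915,.009]).round(4))"
```

```text
clock: 33.35
position: [0.5791, -0.3922, 0.0478]
orientation: [1.114, 1.254, -1.064]
force: [-0.1, 0.0, -1.0]
grip_width: 1.0
[ 0.0388  0.0005 -0.0004]
```

```bash
python3 -m handwheel '[{"slide":[0.02,0,0],"roll":0,"hand":-1},{"slide":[0.038,0,0],"roll":0,"hand":-1},{"slide":[0.039,0,0],"roll":0,"hand":-1},{"slide":[0.039,0,0],"roll":0,"hand":1},{"slide":[0.039,0,0],"roll":0,"hand":1},{"slide":[0.039,0,0],"roll":0,"hand":1},{"slide":[0.039,0,0],"roll":0,"hand":1},{"slide":[0.039,0,0],"roll":0,"hand":1},{"slide":[0.039,0,0],"roll":0,"hand":1},{"slide":[0.039,0,0],"roll":0,"hand":1}]' 30
python3 -m handwheel '[{"slide":[0,0,0],"roll":0,"hand":1},{"slide":[0,0,0],"roll":0,"hand":1},{"slide":[0,0,0],"roll":0,"hand":1},{"slide":[-0.04,0,0],"roll":0,"hand":1},{"slide":[-0.09,0,0],"roll":0,"hand":1},{"slide":[-0.14,0,0],"roll":0,"hand":1},{"slide":[-0.19,0,0],"roll":0,"hand":1},{"slide":[-0.22,0,0],"roll":0,"hand":1},{"slide":[-0.22,0,0],"roll":0,"hand":1}]' 30
python3 -c "
from h import *
print(goal([.537,-.0255,.235]).round(4));s=arm.sense();print(s['joint_positions'].round(2))"
```

```text
clock: 34.35
position: [0.5807, -0.3919, 0.0089]
orientation: [1.115, 1.254, -1.064]
force: [0.1, -0.7, -0.9]
grip_width: 0.4
clock: 35.25
position: [0.5736, -0.3955, 0.2344]
orientation: [1.114, 1.245, -1.061]
force: [0.3, -0.7, -0.6]
grip_width: 0.298
[-0.0011  0.0214 -0.3712]
[ 0.1   0.58  0.71  1.46 -0.43  1.22  1.03]
```

```bash
python3 -m handwheel '[{"slide":[0,0.002,-0.04],"roll":-5,"hand":1},{"slide":[0,0.004,-0.08],"roll":-10,"hand":1},{"slide":[0,0.007,-0.122],"roll":-16,"hand":1},{"slide":[0,0.01,-0.165],"roll":-22,"hand":1},{"slide":[0,0.012,-0.21],"roll":-28,"hand":1},{"slide":[0,0.015,-0.255],"roll":-34,"hand":1},{"slide":[0,0.018,-0.3],"roll":-40,"hand":1},{"slide":[0,0.02,-0.342],"roll":-40,"hand":1},{"slide":[0,0.021,-0.371],"roll":-40,"hand":1},{"slide":[0,0.021,-0.371],"roll":-40,"hand":1}]' 30
python3 -c "
from h import *
print(goal([.537,-.0255,.125]).round(4));s=arm.sense();print(s['joint_positions'].round(2))"
```

```text
clock: 36.25
position: [0.5359, -0.0205, 0.2327]
orientation: [0.568, 1.459, -0.536]
force: [-0.7, -0.2, -1.2]
grip_width: 0.297
[ 0.1076 -0.0066  0.001 ]
[-0.49  0.24  0.53  1.86 -0.14  1.04  0.96]
```

```bash
python3 -m handwheel '[{"slide":[0.02,-0.005,0.001],"roll":0,"hand":1},{"slide":[0.05,-0.007,0.001],"roll":0,"hand":1},{"slide":[0.085,-0.007,0.001],"roll":0,"hand":1},{"slide":[0.107,-0.007,0.001],"roll":0,"hand":1},{"slide":[0.107,-0.007,0.001],"roll":0,"hand":1},{"slide":[0.107,-0.007,0.001],"roll":0,"hand":0.05},{"slide":[0.107,-0.007,0.001],"roll":0,"hand":0.05},{"slide":[0.107,-0.007,0.001],"roll":0,"hand":0.05},{"slide":[0.05,-0.007,0.001],"roll":0,"hand":0.05},{"slide":[0.0,-0.007,0.001],"roll":0,"hand":0.05}]' 30
python3 -c "
from h import *
print(goal([.598,-.2195,.2]).round(4));s=arm.sense();M=R.from_rotvec(s['orientation']).as_matrix();print(np.degrees(np.arctan2(M[1,1],M[0,1])),s['joint_positions'].round(2),M[:,0].round(3))"
```

```text
clock: 37.25
position: [0.5316, -0.0267, 0.2267]
orientation: [0.567, 1.461, -0.538]
force: [1.0, 0.8, 0.8]
grip_width: 0.474
[ 0.0286 -0.1038  0.1753]
49.35442489523021 [-0.49  0.24  0.54  1.88 -0.15  1.02  0.97] [ 0.041  0.004 -0.999]
```

```bash
python3 -m handwheel '[{"slide":[0,-0.014,0.023],"roll":-6,"hand":-1},{"slide":[0,-0.035,0.058],"roll":-14,"hand":-1},{"slide":[0,-0.06,0.1],"roll":-22,"hand":-1},{"slide":[0.01,-0.085,0.142],"roll":-30,"hand":-1},{"slide":[0.02,-0.104,0.175],"roll":-38,"hand":-1},{"slide":[0.028,-0.104,0.175],"roll":-46,"hand":-1},{"slide":[0.028,-0.104,0.175],"roll":-46,"hand":-1},{"slide":[0.028,-0.104,0.175],"roll":-46,"hand":-1}]' 60
python3 - <<'E'
from h import *
s=arm.sense();M=R.from_rotvec(s['orientation']).as_matrix();print(np.degrees(np.arctan2(M[1,1],M[0,1])),s['joint_positions'].round(2),M[:,0].round(3))
im2,d2=grab('scene','s15');P=cloud('scene',d2)
im,d=grab('top'); cv2.imwrite('pics/t15.png',cv2.resize(im[200:350,280:540,::-1],None,fx=3,fy=3)); Q=cloud('top',d)
for A in(P,Q):
  q=sel(A,(.53,-.29),(.67,-.15),.055,.065)
  if len(q)>20: print("knob",cv2.minAreaRect((q[:,:2]*1000).astype(np.float32)),q[:,2].mean())
  q=sel(A,(.47,-.09),(.6,.03),.01,.135); print("in tub max z",np.percentile(q[:,2],[50,90,99]).round(3))
E
```

```text
clock: 38.05
position: [0.5978, -0.2188, 0.2012]
orientation: [-0.067, 1.527, 0.072]
force: [-0.3, -0.1, 0.9]
grip_width: 1.003
95.1249719791901 [-0.02  0.44  0.42  1.65 -0.23  1.06  2.13] [ 0.042  0.005 -0.999]
knob ((596.2282104492188, -217.20631408691406), (46.62977981567383, 44.63315200805664), 47.88410186767578) 0.06054353640242644
in tub max z [0.088 0.127 0.134]
knob ((598.73291015625, -223.505615234375), (45.90633773803711, 24.855030059814453), 4.373438358306885) 0.0602130701275766
in tub max z [0.06  0.114 0.133]
```

View pics/t15.png

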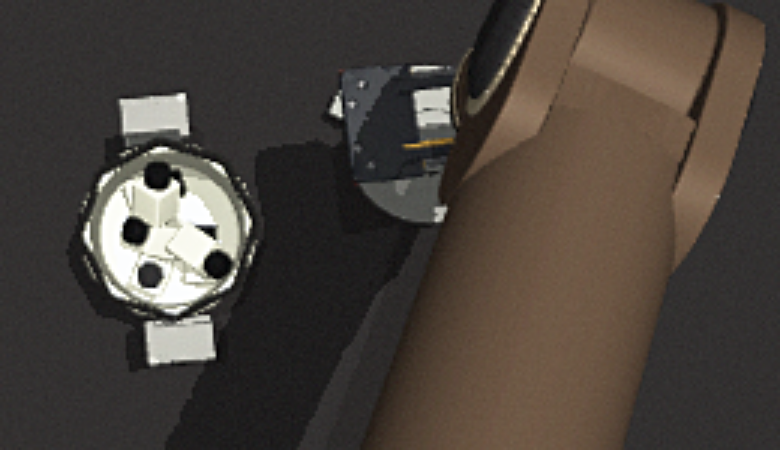

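View pics/s15.png

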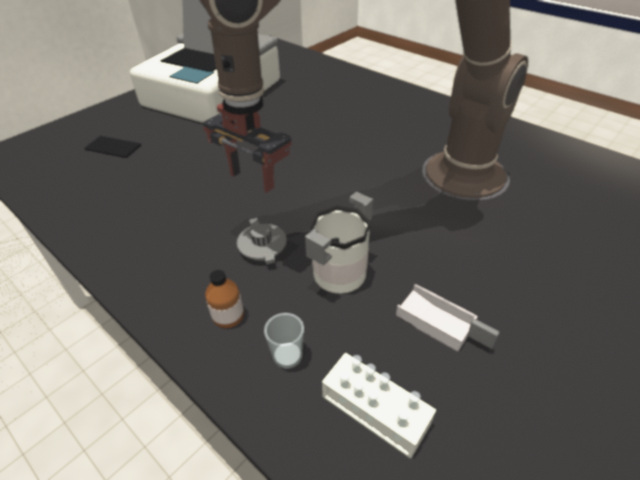

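```bash
python3 - <<'E'
from h import *
im,d=grab('top'); Q=cloud('top',d)
r=np.hypot(Q[...,0]-.537,Q[...,1]+.0255); k=Q[(r<.045)&(Q[...,2]>0)&(Q[...,2]<.2)]; print("tub content z pct",np.percentile(k[:,2],[10,50,90,99,100]).round(3))
z=np.load("/tmp/t11.npz"); A=cloud("top",z["d"])
q=sel(A,(.53,-.29),(.67,-.15),.055,.065);print(cv2.minAreaRect((q[:,:2]*1000).astype(np.float32)),q.mean(0))
# ears
q=sel(A,(.5,-.32),(.7,-.12),.025,.045); c=np.array([.5975,-.2205]); rr=np.hypot(*(q[:,:2]-c).T); e=q[(rr>.063)&(rr<.08)]
an=np.degrees(np.arctan2(e[:,1]-c[1],e[:,0]-c[0]))%180; print("ear yaw",np.median(an),len(e))
print(goal([.5972,-.2188,.036]).round(4))
E
```

```text
tub content z pct [0.005 0.044 0.071 0.081 0.085]
((598.5458984375, -219.6489715576172), (44.93404769897461, 43.65556716918945), 19.9537296295166) [ 0.59848007 -0.21965773  0.06014325]
ear yaw 63.09684022851753 114
[ 0.1654 -0.0007 -0.0082]
```

Tub contents reach at most 85 mm, well below the plug. Cap knob at (0.597,-0.219), ear yaw about 64°. Descending on the knob.

```bash
python3 -m handwheel '[{"slide":[0.03,-0.001,-0.002],"roll":0,"hand":-1},{"slide":[0.07,-0.001,-0.004],"roll":0,"hand":-1},{"slide":[0.11,-0.001,-0.006],"roll":0,"hand":-1},{"slide":[0.128,-0.001,-0.007],"roll":0,"hand":-1},{"slide":[0.128,-0.001,-0.007],"roll":0,"hand":-1},{"slide":[0.128,-0.001,-0.007],"roll":0,"hand":-1}]' 60
python3 -c "
from h import *
print(goal([.5975,-.2188,.036]).round(4))"
```

```text
clock: 38.8
position: [0.5974, -0.2187, 0.0744]
orientation: [-0.07, 1.526, 0.074]
force: [-1.4, -0.4, 0.1]
grip_width: 0.997
[ 0.0384 -0.0001 -0.0016]
```

```bash
python3 -m handwheel '[{"slide":[0.02,0,-0.001],"roll":0,"hand":-1},{"slide":[0.036,0,-0.002],"roll":0,"hand":-1},{"slide":[0.038,0,-0.002],"roll":0,"hand":-1},{"slide":[0.038,0,-0.002],"roll":0,"hand":1},{"slide":[0.038,0,-0.002],"roll":0,"hand":1},{"slide":[0.038,0,-0.002],"roll":0,"hand":1},{"slide":[0.038,0,-0.002],"roll":0,"hand":1},{"slide":[0.038,0,-0.002],"roll":0,"hand":1},{"slide":[0.038,0,-0.002],"roll":0,"hand":1},{"slide":[0.038,0,-0.002],"roll":0,"hand":1}]' 60
python3 -c "
from h import *
s=arm.sense();print(s['force'],s['ft_torque']);print(goal([.537,-.0255,.26]).round(4))"
```

```text
clock: 39.8
position: [0.5973, -0.2189, 0.0366]
orientation: [-0.071, 1.525, 0.074]
force: [-0.3, 0.2, 2.2]
grip_width: 0.518
[-0.30011163  0.23128312  2.21283805] [-0.03111876  0.10146891  0.00290908]
[-0.225   0.1982 -0.0322]
```

```bash
python3 -m handwheel '[{"slide":[-0.03,0,0],"roll":0,"hand":1},{"slide":[-0.07,0,0],"roll":0,"hand":1},{"slide":[-0.115,0,0],"roll":0,"hand":1},{"slide":[-0.16,0,0],"roll":0,"hand":1},{"slide":[-0.2,0.01,0],"roll":0,"hand":1},{"slide":[-0.225,0.05,-0.008],"roll":0,"hand":1},{"slide":[-0.225,0.09,-0.014],"roll":0,"hand":1},{"slide":[-0.225,0.13,-0.02],"roll":0,"hand":1},{"slide":[-0.225,0.17,-0.027],"roll":0,"hand":1},{"slide":[-0.225,0.198,-0.032],"roll":0,"hand":1}]' 60
python3 -m handwheel '[{"slide":[0,0,0],"roll":0,"hand":1},{"slide":[0,0,0],"roll":0,"hand":1}]' 60
python3 - <<'E'
from h import *
s=arm.sense();M=R.from_rotvec(s['orientation']).as_matrix();print(s['joint_positions'].round(2),M[:,0].round(3),np.degrees(np.arctan2(M[1,1],M[0,1])))
print(goal([.537,-.0255,.19]).round(4))
im,d=grab('scene'); cv2.imwrite("pics/s16.png",cv2.resize(im[130:310,240:440,::-1],None,fx=3,fy=3)); P=cloud('scene',d); np.savez("/tmp/s16.npz",im=im,d=d)
grab('top','t16')
E
```

```text
clock: 40.8
position: [0.5358, -0.0226, 0.2594]
orientation: [-0.071, 1.527, 0.077]
force: [-0.0, -0.1, -2.6]
grip_width: 0.519
clock: 41.0
position: [0.5352, -0.022, 0.259]
orientation: [-0.073, 1.528, 0.078]
force: [0.6, -0.7, -3.0]
grip_width: 0.516
[-0.36  0.2   0.38  1.82 -0.09  1.1   1.71] [ 0.041  0.005 -0.999] 95.54666030103137
[ 0.069  -0.0038 -0.0014]
```

View pics/s16.png

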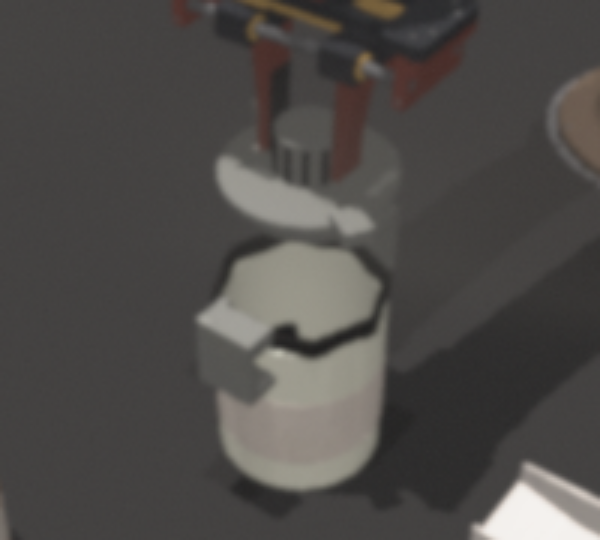

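The cap is held above the tub, its ear at (355,220) of the crop, about 60° anticlockwise of the bracket. Lowering.

```bash
python3 -m handwheel '[{"slide":[0,-0.003,-0.001],"roll":0,"hand":1},{"slide":[0.015,-0.004,-0.001],"roll":0,"hand":1},{"slide":[0.03,-0.004,-0.001],"roll":0,"hand":1},{"slide":[0.045,-0.004,-0.001],"roll":0,"hand":1},{"slide":[0.055,-0.004,-0.001],"roll":0,"hand":1},{"slide":[0.055,-0.004,-0.001],"roll":0,"hand":1},{"slide":[0.055,-0.004,-0.001],"roll":0,"hand":1}]' 60
python3 -c "
from h import *
print(goal([.537,-.0255,.168]).round(4))"
```

```text
clock: 41.8
position: [0.5376, -0.0285, 0.2044]
orientation: [-0.07, 1.527, 0.074]
force: [0.2, -0.1, -2.8]
grip_width: 0.512
[ 0.0364  0.003  -0.0019]
```

```bash
python3 -m handwheel '[{"slide":[0,0.003,-0.001],"roll":0,"hand":1},{"slide":[0.012,0.003,-0.0015],"roll":0,"hand":1},{"slide":[0.022,0.003,-0.002],"roll":0,"hand":1},{"slide":[0.03,0.003,-0.002],"roll":0,"hand":1},{"slide":[0.034,0.003,-0.002],"roll":0,"hand":1},{"slide":[0.034,0.003,-0.002],"roll":0,"hand":1}]' 60
python3 -c "
from h import *
print(goal([.537,-.0255,.1546]).round(4));s=arm.sense();print(s['force'],s['ft_torque'])
im,d=grab('scene'); cv2.imwrite('pics/s17.png',cv2.resize(im[130:310,240:440,::-1],None,fx=3,fy=3))"
```

```text
clock: 42.4
position: [0.5363, -0.0256, 0.1695]
orientation: [-0.071, 1.529, 0.074]
force: [-0.3, -1.0, -4.2]
grip_width: 0.509
[0.0149 0.     0.0001]
[-0.27407139 -1.01402084 -4.21094979] [0.11207794 0.08383693 0.00336691]
```

View pics/s17.png

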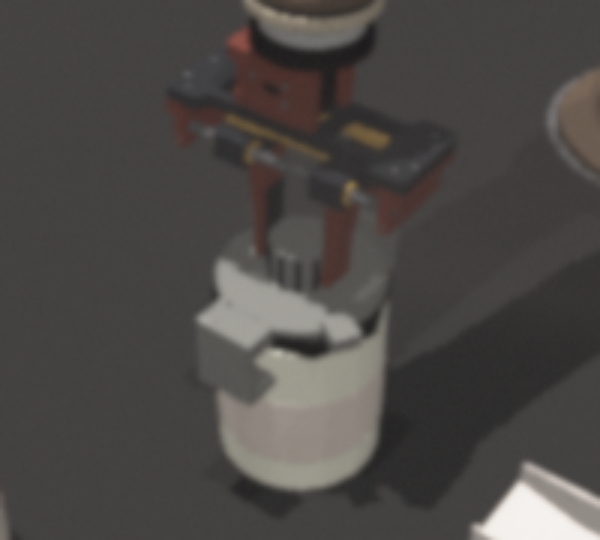

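The plug is in the mouth without touching (force is only the cap's weight). Pressing fully down.

```bash
python3 -m handwheel '[{"slide":[0.003,0,0],"roll":0,"hand":1},{"slide":[0.007,0,0],"roll":0,"hand":1},{"slide":[0.011,0,0],"roll":0,"hand":1},{"slide":[0.015,0,0],"roll":0,"hand":1},{"slide":[0.0165,0,0],"roll":0,"hand":1},{"slide":[0.0165,0,0],"roll":0,"hand":1}]' 60
```

```text
clock: 43.05
position: [0.5375, -0.0257, 0.1548]
orientation: [-0.07, 1.527, 0.074]
force: [-6.6, -0.6, 11.6]
grip_width: 0.514
```

```bash
python3 -m handwheel '[{"slide":[0.002,0,0],"roll":7,"hand":1},{"slide":[0.002,0,0],"roll":14,"hand":1},{"slide":[0.002,0,0],"roll":21,"hand":1},{"slide":[0.002,0,0],"roll":28,"hand":1},{"slide":[0.002,0,0],"roll":35,"hand":1},{"slide":[0.002,0,0],"roll":42,"hand":1},{"slide":[0.002,0,0],"roll":49,"hand":1},{"slide":[0.002,0,0],"roll":55,"hand":1},{"slide":[0.002,0,0],"roll":58,"hand":1},{"slide":[0.002,0,0],"roll":58,"hand":1}]' 60
python3 -c "
from h import *
s=arm.sense();M=R.from_rotvec(s['orientation']).as_matrix();print(s['ft_torque'],M[:,0].round(3),np.degrees(np.arctan2(M[1,1],M[0,1])))
im,d=grab('scene'); cv2.imwrite('pics/s18.png',cv2.resize(im[130:310,240:440,::-1],None,fx=3,fy=3))"
```

```text
clock: 44.05
position: [0.5387, -0.0253, 0.1553]
orientation: [0.733, 1.411, -0.693]
force: [-6.8, 1.2, 23.8]
grip_width: 0.511
[-0.73590095  2.41407038  0.48655114] [ 0.044  0.005 -0.999] 37.38167660365486
```

View pics/s18.png

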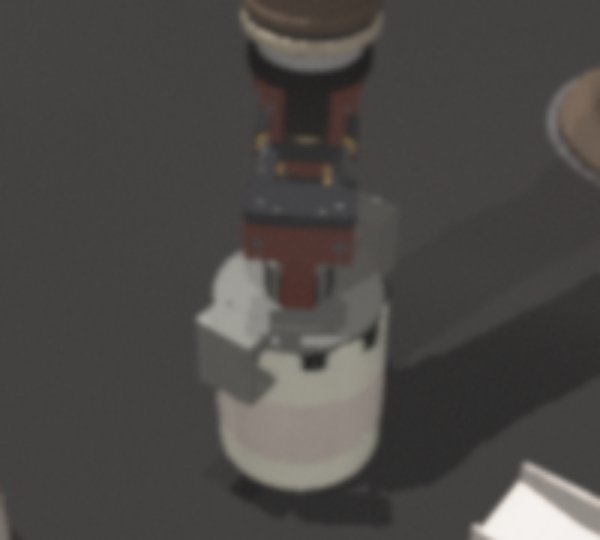

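The ear has gone under the bracket. A few degrees more, to feel the stop.

```bash
python3 -m handwheel '[{"slide":[0.0,0,0],"roll":2,"hand":1},{"slide":[0.0,0,0],"roll":4,"hand":1},{"slide":[0.0,0,0],"roll":5,"hand":1},{"slide":[0.0,0,0],"roll":5,"hand":1}]' 60
python3 -c "
from h import *
s=arm.sense();M=R.from_rotvec(s['orientation']).as_matrix();print(s['ft_torque'],M[:,0].round(3),np.degrees(np.arctan2(M[1,1],M[0,1])))"
```

```text
clock: 44.5
position: [0.5384, -0.0248, 0.1564]
orientation: [0.799, 1.389, -0.756]
force: [-6.5, 2.4, 12.3]
grip_width: 0.514
[-0.2399126   1.89087625  0.45847066] [ 0.044  0.006 -0.999] 32.52521739274293
```

```bash
python3 -m handwheel '[{"slide":[-0.003,0,0],"roll":0,"hand":1},{"slide":[-0.006,0,0],"roll":0,"hand":1},{"slide":[-0.009,0,0],"roll":0,"hand":1},{"slide":[-0.01,0,0],"roll":0,"hand":1},{"slide":[-0.01,0,0],"roll":0,"hand":1}]' 60
python3 -c "
from h import *
s=arm.sense();M=R.from_rotvec(s['orientation']).as_matrix();print(s['ft_torque'],np.degrees(np.arctan2(M[1,1],M[0,1])))"
```

```text
clock: 45.0
position: [0.5384, -0.0249, 0.1658]
orientation: [0.798, 1.388, -0.756]
force: [5.2, 0.3, -7.9]
grip_width: 0.514
[-0.71756895 -0.09521518  0.19231429] 32.563999630396566
```

The force is now pulling the tool down by 7.9 N, although the ring pushes up, so the brackets are holding the cap. Releasing.

```bash
python3 -m handwheel '[{"slide":[0.001,0,0],"roll":0,"hand":-1},{"slide":[0.001,0,0],"roll":0,"hand":-1},{"slide":[0.001,0,0],"roll":0,"hand":-1},{"slide":[0.0,0,0],"roll":0,"hand":-1},{"slide":[-0.03,0,0],"roll":0,"hand":-1},{"slide":[-0.07,0,0],"roll":0,"hand":-1},{"slide":[-0.11,0,0],"roll":0,"hand":-1},{"slide":[-0.11,-0.02,-0.04],"roll":0,"hand":-1},{"slide":[-0.11,-0.04,-0.08],"roll":0,"hand":-1},{"slide":[-0.11,-0.06,-0.12],"roll":0,"hand":-1}]' 60
python3 -c "
from h import *
s=arm.sense();M=R.from_rotvec(s['orientation']).as_matrix();print(M[:,1].round(2),M[:,2].round(2))"
```

```text
clock: 46.0
position: [0.4173, 0.0438, 0.2711]
orientation: [0.8, 1.387, -0.756]
force: [0.1, 1.3, 0.3]
grip_width: 1.0
[0.84 0.54 0.04] [ 0.54 -0.84  0.02]
```

```bash
python3 -m handwheel '[{"slide":[-0.01,0.02,-0.04],"roll":0,"hand":-1},{"slide":[-0.01,0.04,-0.08],"roll":0,"hand":-1},{"slide":[-0.01,0.06,-0.12],"roll":0,"hand":-1},{"slide":[-0.01,0.08,-0.16],"roll":0,"hand":-1},{"slide":[-0.01,0.1,-0.2],"roll":0,"hand":-1},{"slide":[-0.01,0.12,-0.24],"roll":0,"hand":-1},{"slide":[-0.01,0.14,-0.28],"roll":0,"hand":-1},{"slide":[-0.01,0.14,-0.28],"roll":0,"hand":-1},{"slide":[-0.01,0.14,-0.28],"roll":0,"hand":-1}]' 60
python3 - <<'E'
from h import *
im,d=grab("top","t20"); im2,d2=grab("scene","s20")
for n,dd in(("top",d),("scene",d2)):
    P=cloud(n,dd); print(n)
    for nm,lo,hi,zl,zh in[("knob",(.45,-.1),(.62,.05),.182,.2),("disc",(.48,-.08),(.6,.03),.135,.165),("br+",(.59,-.07),(.66,.05),.167,.178),("br-",(.42,-.1),(.485,.05),.167,.178),("tray",(.46,.12),(.55,.28),.001,.05),("fin",(.46,.26),(.55,.36),.055,.07)]:
        q=sel(P,lo,hi,zl,zh); r=cv2.minAreaRect((q[:,:2]*1000).astype(np.float32)) if len(q)>5 else None; print(nm,len(q),q.mean(0).round(4),r)
    q=sel(P,(.45,-.1),(.62,.05),.15,.166); r=np.hypot(q[:,0]-.537,q[:,1]+.0255); q=q[(r<.055)&(r>.03)]
    A=np.c_[q[:,:2],np.ones(len(q))]; print("disc plane",np.linalg.lstsq(A,q[:,2],rcond=None)[0].round(3),q[:,2].mean().round(4))
cv2.imwrite("pics/t20z.png",cv2.resize(im[220:340,270:400,::-1],None,fx=4,fy=4,interpolation=2))
E
```

```text
clock: 46.9
position: [0.3842, 0.3555, 0.2809]
orientation: [0.797, 1.388, -0.756]
force: [1.0, -0.9, 0.6]
grip_width: 0.997
top
knob 443 [ 0.5401 -0.0258  0.1901] ((540.8031616210938, -26.03445816040039), (45.39122772216797, 45.46263885498047), 43.51188659667969)
disc 2277 [ 0.5381 -0.026   0.1579] ((539.9622192382812, -24.729412078857422), (110.14708709716797, 118.18484497070312), 88.89031982421875)
br+ 267 [ 0.6124 -0.0205  0.1713] ((608.8251953125, -20.226049423217773), (32.74015808105469, 43.86235046386719), 3.1728274822235107)
br- 277 [ 0.4621 -0.0326  0.171 ] ((465.39959716796875, -33.370174407958984), (43.26947784423828, 31.326744079589844), 88.36534118652344)
tray 2231 [0.5085 0.2059 0.0103] ((504.992431640625, 199.92019653320312), (89.8479232788086, 159.8448028564453), 0.08558304607868195)
fin 136 [0.5044 0.3013 0.0632] ((504.3548889160156, 302.5013732910156), (11.804944038391113, 52.22344207763672), 4.774707317352295)
disc plane [-0.003  0.002  0.16 ] 0.1582
scene
knob 334 [ 0.5419 -0.0211  0.19  ] ((539.2493286132812, -23.093717575073242), (46.38143539428711, 44.18108367919922), 40.96050262451172)
disc 1387 [ 0.5485 -0.0122  0.1572] ((540.0880126953125, -24.85275650024414), (109.72344970703125, 119.46736145019531), 89.75312042236328)
br+ 242 [ 0.612  -0.0174  0.1715] ((608.4478759765625, -18.458200454711914), (30.960437774658203, 45.30354690551758), 3.1637585163116455)
br- 187 [ 0.4616 -0.029   0.1714] ((463.513427734375, -30.696178436279297), (33.90963363647461, 44.94242858886719), 5.533987998962402)
tray 2780 [0.5077 0.208  0.0153] ((505.92559814453125, 200.2379608154297), (159.63986206054688, 88.58379364013672), 89.7515640258789)
fin 223 [0.505  0.3054 0.0624] ((503.55059814453125, 304.5322570800781), (13.991783142089844, 51.546730041503906), 3.5689847469329834)
disc plane [-0.005 -0.002  0.162] 0.1592
```

View pics/t20z.png

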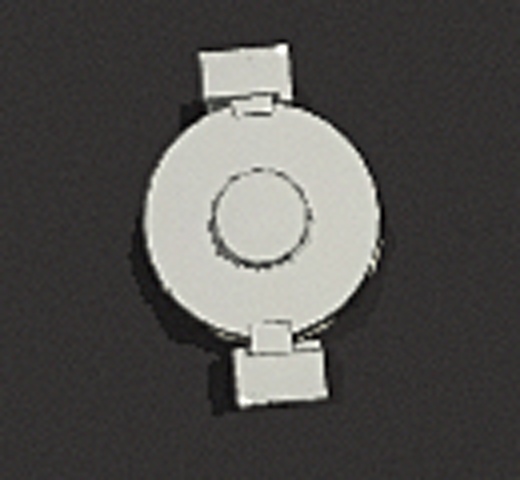

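View pics/t20.png

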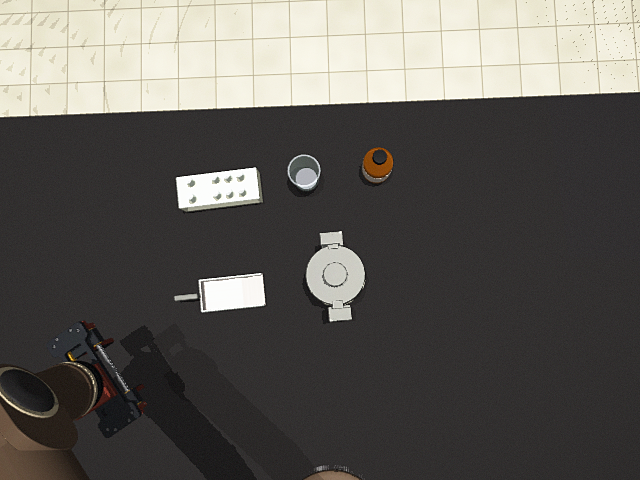

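View pics/s20.png

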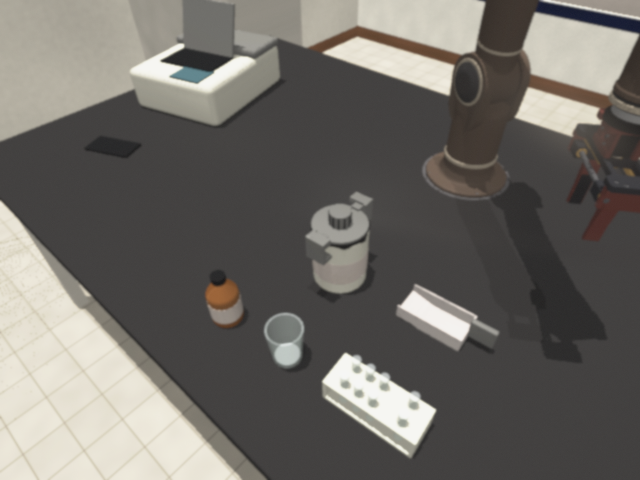

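```bash
python3 -c "
from bench import arm
print(arm.sense()['clock'],arm.close_job())"
```

```text
the job is handed in; nothing more can be done
47.0 None
```

I did every step of the task and handed the job in at 47 s. `close_job` gives no verdict, so I can only report my own checks.

- **Cap off:** I pressed the cap down 12 mm, turned it 60° and stood it on the bench.
- **Tray:** I lifted it by its fin and loosened the grip over the tub's mouth so that it tipped to about 55–60°. Its 3 bottles went in, and I set it back level.
- **Loose bottles:** there were 3 standing on the bench. I put each into the tub, making 6 in all.
- **Closing:** I pressed the cap fully down and turned it 63° clockwise. The ring pushes up, but the last small lift pulled the tool down by 8 N, so the brackets appear to be holding the cap.

**Last checks:**
- **Cap:** the knob top is at 0.190 m, as at the start, and the disc is level to 0.005. The ears are under both brackets, about 1° from where they were locked at first.
- **Bottles:** the highest was 85 mm up before I closed the tub, and none are left on the bench.
- **Tray:** empty and flat on the bench.
- **Other items:** the reagent bottle, beaker and tube rack look unmoved, and the arm is clear of everything.

**Not exact:**
- **Cap position:** it sits about 3 mm from where it started; 8 mm is allowed.
- **Tool tilt:** the tool had drifted to about 0.044 rad off vertical by the end. The commands could not correct it, but it caused no visible harm.
- **Turning stop:** it was not clear from the torque (about 0.46 N m, little changed), so the lock check rests on the lift test and the pictures.

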